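# Pack the blood tubes into the bayonet transport canister

### The arm

A 6-joint arm with a two-finger parallel gripper is mounted at the origin on the work surface. World frame = base frame: x ahead of the robot, y to its left, z up, the work surface at z = 0. Lengths are in m, angles in rad, forces in N, time in s.
With the tool pointing down it reaches from about 0.35 to 0.975 m from the base axis. Payload 4.9 kg.
Tool frame: the origin (TCP) lies between the finger pads; the fingertips stand 22 mm ahead of it and the grasp point (between the pads) lies 3 mm ahead of it; z points along the fingers, y is the line along which they close (so a half turn about z gives the same grasp; the last joint's range is limited). The gripper opens to 85 mm and grips with 20 to 120 N. Pads are 22 mm wide; open, the fingers measure 114 mm over their backs; the gripper's body (76 mm by 85 mm) begins 54 mm behind the grasp point. The pads swing forward as they close: fully open they stand 13 mm farther back than shut.
Start: joints at [1.048, 0.053, 1.613, -0, 1.476, -0.119], TCP at [0.246, 0.575, 0.253] pointing down, gripper open.
Joint ranges: [-3.01, 3.01], [-1.01, 2.22], [0.06, 2.58], [-1.02, 4.17], [0.09, 2.62], [-3.14, 3.14]. Speed limits (rad/s): [2.57, 2.57, 3.14, 3.14, 3.14, 3.14].

### API

Orientations are given as a unit quaternion [w, x, y, z].
In Python, from plant import state, grab_frame, get_calibration, job_done, recognise, regions_of gives the robot as it stands.
- The arm moves only by the tool apply_moves, never from a script. Its argument "targets" is a list of rows, each an object with "translation": the shift along the tool's x, y, z normalised to -1 to 1, where 1 is 100 mm, a list of three; "twist": the turn about the tool's z normalised to -1 to 1, where 1 is 0.1 rad; "hand": the opening, from 0 (shut) to 1 (fully open). A call has 1 to 8 rows; each row shifts and turns the commanded pose from where the row before left it, along the tool's axes as they then stand; what a row does not reach is not made up. A row lasts 1/10 s, in which the tool goes at most 50 mm and 8.59 degrees, less where a joint would pass 70% of its speed; a pose out of reach is approached as far as the arm can. A call with a number of a shift or a turn outside -1 to 1 is refused whole. A call with a gripper value outside its range is refused whole. The fingers move at their own pace and stop on an object; the grip force is fixed at half the most. Time passes only in rows, so rows that do not move let the fingers close. It gives the time, the measured TCP pose, the force, the opening and the grip force at its end, in the units of the state.
- state(): the state, without advancing time (a new reading comes with each control period).
- grab_frame(name): name is "side" or "top" or "wrist"; returns the picture (384x512x3 uint8, red, green, blue); there is no depth.
- get_calibration(name): a dict with "camera_matrix" (3x3 intrinsics, pixels), "pose" (4x4, takes a point from camera to world coordinates). Camera axes: x right, y up, looking along -z (the intrinsics and any distortion apply to the point x, -y, -z); pixel columns grow to the right and rows downward; lengths in m; the calibration is good to about 2 mm. A picture is of the moment at which its call begins: read the wrist's pose just before it. get_calibration takes no time and is no camera call; for the wrist camera it gives the pose at the moment of the call.
- job_done(): hands the job in; it is judged then, once.
Trained networks look in the newest picture that a camera, given by its name, has taken for a name from the list of things; names that differ only in an ending like _2 or _b are one class to them, and where a whole thing is asked for, a point or a joint stands for the part that bears it (a point fixed in the world has none). Each returns a list of dicts, best first, with "score" (0 to 1); they miss things now and then, are a little off and sometimes report something else, mostly with a low value. They report only what shows in the picture. A call takes as long as a camera call. They do not tell look-alikes from the thing itself.
- recognise(camera, query): "point" ([x, y, z] in m, in world coordinates, good to about 4 mm: the middle of the surface that is visible of it).
- regions_of(camera, query): "pixels" (384x512 bool, what is visible of it).
The state is a dict: "time": time; "joint_pos": joint angles; "joint_vel": joint speeds; "joint_efforts": joint torques, N m; "tool_pos": TCP position; "tool_rot": TCP orientation; "contact_force": force on the tool from outside, world axes, zero at the start; "ft_torque": the same for the moment, N m; "gripper_width": opening from 0.0 (shut) to 1.0 (fully open); "grasp_force": force on a finger pad.
Only numpy, scipy, OpenCV 4.12 (cv2) and the standard library are available. Lean on these libraries where they do the work, as an engineer would, in place of code of your own. Each camera call takes 0.05 s, during which the arm holds its last target. There are 200 camera calls.

### The job

Pack every blood tube from the rack into the white transport canister for the courier. Stand up to three of them cap-up in the wells of the fixed base, put the middle section over them and lock it with a clockwise quarter turn to its stop, stand the remaining tubes in the wells of the section, and close the canister with the lid, locked with the same clockwise turn to its stop. Do not tip any tube over and leave the other things on the counter alone.

Things in the scene. Friction and masses are not known exactly. Their poses are not given: they have to be found in the camera images.
- base: bottom part of the white canister, fixed to the counter, on a steel foot 110 mm across, 10 mm high. Origin on the axis at counter level, z up. Wells with floors 16 mm up, ledge 40 mm, top 54 mm up. A part goes on straight down with its x axis 75 degrees anticlockwise (from above) of the base's x axis, or half a turn from that, so that the lugs pass the gaps (play 7 degrees, 1 mm)
- base_ledge (a point): on the axis of the base, at its ledge, 40 mm above its origin. The bayonet spigot stands 14 mm above this ledge: 49 mm wide, collar 59 mm wide near its top with two 50 degree gaps at +75 and +255 degrees (anticlockwise seen from above) from the base's x axis, right above narrow black marks on the outside. Square black marks at +x and -x: locked position. What rests on the ledge has its origin here
- base_entry (a point): point on the outside of the base at a narrow black mark, in the direction (+75 degrees from its x axis) in which a lug of the section goes in. Once down, the section turns 75 degrees clockwise to a hard stop, where its x axis is in line with the base's (either way round); it cannot turn anticlockwise. No spring or detent, 2 mm of vertical play. With its lugs on the collar it sits 10 mm too high
- section: loose white middle section with a steel ring at its foot, upright on the counter, 160 g, 100 mm high. Origin on the axis at its lower edge, z up. Flat-sided outside from 0 to 86 mm up, best held 55 to 75 mm up. It covers the caps of the tubes below. Its own three wells have floors 62 mm up; ledge 86, top 100 mm up: spigot, collar, gaps and marks as on the base. Locked on the base its origin is 40 mm above the base's
- section_lug (a point): inner lug at the +x side of the section, 28.5 mm from its axis, by the lower edge (3 mm up); a second one at the -x side; each 16 mm wide, a narrow black mark outside above it. The wall is twelve-sided, 65 mm across flats (67 over corners; flats face its x and y axes and every 30 degrees), bore 61 mm, open below, hollow 58 mm deep. The same after half a turn
- lid: loose white lid with a steel ring at its foot, upright, 110 g, origin on the axis at its lower edge, z up. Flat top 64 mm up, and on it a grip bar 56 mm long (x axis), 14 mm wide (y), 64 to 88 mm up. Lugs and wall below as on the section. It locks onto the section exactly as the section does onto the base (75 degrees anticlockwise of it, down, 75 clockwise). Locked, its origin is 86 mm above the section's
- rack: black bench rack, fixed, 100 x 148 mm and 45 mm high, with 2 x 3 square holes 13 mm wide at x = -24, 24 and y = -48, 0, 48 mm of its frame, hole floors 6 mm up. Origin at the centre of its underside. A tube in it stands 36 mm above its top
- tube1: capped blood tube, upright in the rack at the start; absent tubes read None. Clear body 11 mm across with a round bottom; violet cap 14 mm across, 54 to 75 mm above the bottom tip; 75 mm long in all, 12 g. All tubes are alike. Origin at the bottom tip, z axis towards the cap
- tube2: capped blood tube, upright in the rack at the start; absent tubes read None. Clear body 11 mm across with a round bottom; violet cap 14 mm across, 54 to 75 mm above the bottom tip; 75 mm long in all, 12 g. All tubes are alike. Origin at the bottom tip, z axis towards the cap
- tube3: capped blood tube, upright in the rack at the start; absent tubes read None. Clear body 11 mm across with a round bottom; violet cap 14 mm across, 54 to 75 mm above the bottom tip; 75 mm long in all, 12 g. All tubes are alike. Origin at the bottom tip, z axis towards the cap
- tube4: capped blood tube, upright in the rack at the start; absent tubes read None. Clear body 11 mm across with a round bottom; violet cap 14 mm across, 54 to 75 mm above the bottom tip; 75 mm long in all, 12 g. All tubes are alike. Origin at the bottom tip, z axis towards the cap
- tube5: capped blood tube, upright in the rack at the start; absent tubes read None. Clear body 11 mm across with a round bottom; violet cap 14 mm across, 54 to 75 mm above the bottom tip; 75 mm long in all, 12 g. All tubes are alike. Origin at the bottom tip, z axis towards the cap
- tube6: capped blood tube, upright in the rack at the start; absent tubes read None. Clear body 11 mm across with a round bottom; violet cap 14 mm across, 54 to 75 mm above the bottom tip; 75 mm long in all, 12 g. All tubes are alike. Origin at the bottom tip, z axis towards the cap
- base_well0 (a point): centre of the flat floor of one of three tube wells of the canister base: square hole 13 mm wide, 38 mm deep, at 105 degrees from its x axis, 14 mm from the axis. A tube in it shows 37 mm above it. Caps of neighbours stand 24 mm apart (centres): there is room for fingers that close at right angles to the line from the canister's axis to the well
- base_well1 (a point): centre of the flat floor of one of three tube wells of the canister base: square hole 13 mm wide, 38 mm deep, at 225 degrees from its x axis, 14 mm from the axis. A tube in it shows 37 mm above it. Caps of neighbours stand 24 mm apart (centres): there is room for fingers that close at right angles to the line from the canister's axis to the well
- base_well2 (a point): centre of the flat floor of one of three tube wells of the canister base: square hole 13 mm wide, 38 mm deep, at 345 degrees from its x axis, 14 mm from the axis. A tube in it shows 37 mm above it. Caps of neighbours stand 24 mm apart (centres): there is room for fingers that close at right angles to the line from the canister's axis to the well
- section_well0 (a point): centre of the flat floor of one of three tube wells of the middle section: square hole 13 mm wide, 38 mm deep, at 105 degrees from its x axis, 14 mm from the axis. A tube in it shows 37 mm above it. Caps of neighbours stand 24 mm apart (centres): there is room for fingers that close at right angles to the line from the canister's axis to the well
- section_well1 (a point): centre of the flat floor of one of three tube wells of the middle section: square hole 13 mm wide, 38 mm deep, at 225 degrees from its x axis, 14 mm from the axis. A tube in it shows 37 mm above it. Caps of neighbours stand 24 mm apart (centres): there is room for fingers that close at right angles to the line from the canister's axis to the well
- section_well2 (a point): centre of the flat floor of one of three tube wells of the middle section: square hole 13 mm wide, 38 mm deep, at 345 degrees from its x axis, 14 mm from the axis. A tube in it shows 37 mm above it. Caps of neighbours stand 24 mm apart (centres): there is room for fingers that close at right angles to the line from the canister's axis to the well
- dropper: small white dropper bottle, loose bystander, to be left alone; origin at the centre of its underside
- cup: white plastic cup, loose bystander, to be left alone; origin at the centre of its underside
- slidebox: green slide box, loose bystander, to be left alone; origin at the centre of its underside
- reagent: glass reagent bottle, loose bystander, to be left alone; origin at the centre of its underside
- pot: small specimen pot with yellow cap, loose bystander, to be left alone; origin at the centre of its underside
Not all that is in view belongs to the job. What is shaped like the base but green or pink is not meant.

How it is judged:
On the way, in this order (a step that is already met when the one before it is completed fails the run):
1. the middle section sits on the base and is turned to its locked position (horizontal distance between section and base below 0.004 m and z of section in the frame of base between 0.037 and 0.0425 m and angle between the x axis of section and the x axis of base, either way round below 0.2 rad and angle between section's own z axis and vertical below 0.06 rad), for 0.2 s.
2. the lid sits on the locked section and is turned to its locked position (all of step 1 and horizontal distance between lid and section below 0.004 m and z of lid in the frame of section between 0.083 and 0.0885 m and angle between the x axis of lid and the x axis of section, either way round below 0.2 rad and angle between lid's own z axis and vertical below 0.06 rad), for 0.2 s.
At the end, for the whole second after the job is handed in: Section on base and lid on section: each within 2.5 mm of seated height, 4 mm of the axis, upright, turned to within 0.2 rad of the locked position (x axes in line); every tube present stands cap up in a well, tip within 6 mm of the centre of its floor; all at rest (all of step 2 and ((horizontal distance between tube1 and base_well0 below 0.006 m and z of tube1 in the frame of base_well0 between -0.004 and 0.006 m) or (horizontal distance between tube1 and base_well1 below 0.006 m and z of tube1 in the frame of base_well1 between -0.004 and 0.006 m) or (horizontal distance between tube1 and base_well2 below 0.006 m and z of tube1 in the frame of base_well2 between -0.004 and 0.006 m) or (horizontal distance between tube1 and section_well0 below 0.006 m and z of tube1 in the frame of section_well0 between -0.004 and 0.006 m) or (horizontal distance between tube1 and section_well1 below 0.006 m and z of tube1 in the frame of section_well1 between -0.004 and 0.006 m) or (horizontal distance between tube1 and section_well2 below 0.006 m and z of tube1 in the frame of section_well2 between -0.004 and 0.006 m)) and ((horizontal distance between tube2 and base_well0 below 0.006 m and z of tube2 in the frame of base_well0 between -0.004 and 0.006 m) or (horizontal distance between tube2 and base_well1 below 0.006 m and z of tube2 in the frame of base_well1 between -0.004 and 0.006 m) or (horizontal distance between tube2 and base_well2 below 0.006 m and z of tube2 in the frame of base_well2 between -0.004 and 0.006 m) or (horizontal distance between tube2 and section_well0 below 0.006 m and z of tube2 in the frame of section_well0 between -0.004 and 0.006 m) or (horizontal distance between tube2 and section_well1 below 0.006 m and z of tube2 in the frame of section_well1 between -0.004 and 0.006 m) or (horizontal distance between tube2 and section_well2 below 0.006 m and z of tube2 in the frame of section_well2 between -0.004 and 0.006 m)) and ((horizontal distance between tube3 and base_well0 below 0.006 m and z of tube3 in the frame of base_well0 between -0.004 and 0.006 m) or (horizontal distance between tube3 and base_well1 below 0.006 m and z of tube3 in the frame of base_well1 between -0.004 and 0.006 m) or (horizontal distance between tube3 and base_well2 below 0.006 m and z of tube3 in the frame of base_well2 between -0.004 and 0.006 m) or (horizontal distance between tube3 and section_well0 below 0.006 m and z of tube3 in the frame of section_well0 between -0.004 and 0.006 m) or (horizontal distance between tube3 and section_well1 below 0.006 m and z of tube3 in the frame of section_well1 between -0.004 and 0.006 m) or (horizontal distance between tube3 and section_well2 below 0.006 m and z of tube3 in the frame of section_well2 between -0.004 and 0.006 m)) and ((horizontal distance between tube4 and base_well0 below 0.006 m and z of tube4 in the frame of base_well0 between -0.004 and 0.006 m) or (horizontal distance between tube4 and base_well1 below 0.006 m and z of tube4 in the frame of base_well1 between -0.004 and 0.006 m) or (horizontal distance between tube4 and base_well2 below 0.006 m and z of tube4 in the frame of base_well2 between -0.004 and 0.006 m) or (horizontal distance between tube4 and section_well0 below 0.006 m and z of tube4 in the frame of section_well0 between -0.004 and 0.006 m) or (horizontal distance between tube4 and section_well1 below 0.006 m and z of tube4 in the frame of section_well1 between -0.004 and 0.006 m) or (horizontal distance between tube4 and section_well2 below 0.006 m and z of tube4 in the frame of section_well2 between -0.004 and 0.006 m)) and ((horizontal distance between tube5 and base_well0 below 0.006 m and z of tube5 in the frame of base_well0 between -0.004 and 0.006 m) or (horizontal distance between tube5 and base_well1 below 0.006 m and z of tube5 in the frame of base_well1 between -0.004 and 0.006 m) or (horizontal distance between tube5 and base_well2 below 0.006 m and z of tube5 in the frame of base_well2 between -0.004 and 0.006 m) or (horizontal distance between tube5 and section_well0 below 0.006 m and z of tube5 in the frame of section_well0 between -0.004 and 0.006 m) or (horizontal distance between tube5 and section_well1 below 0.006 m and z of tube5 in the frame of section_well1 between -0.004 and 0.006 m) or (horizontal distance between tube5 and section_well2 below 0.006 m and z of tube5 in the frame of section_well2 between -0.004 and 0.006 m)) and ((horizontal distance between tube6 and base_well0 below 0.006 m and z of tube6 in the frame of base_well0 between -0.004 and 0.006 m) or (horizontal distance between tube6 and base_well1 below 0.006 m and z of tube6 in the frame of base_well1 between -0.004 and 0.006 m) or (horizontal distance between tube6 and base_well2 below 0.006 m and z of tube6 in the frame of base_well2 between -0.004 and 0.006 m) or (horizontal distance between tube6 and section_well0 below 0.006 m and z of tube6 in the frame of section_well0 between -0.004 and 0.006 m) or (horizontal distance between tube6 and section_well1 below 0.006 m and z of tube6 in the frame of section_well1 between -0.004 and 0.006 m) or (horizontal distance between tube6 and section_well2 below 0.006 m and z of tube6 in the frame of section_well2 between -0.004 and 0.006 m)) and linear speed of each of section, lid, tube1, tube2, tube3, tube4, tube5, tube6 below 0.02 m/s); the robot touches nothing.
It fails at once if one of the other things on the counter (dropper bottle, cup, slide box, reagent bottle, pot) is moved by more than 30 mm (distance of any of dropper, cup, slidebox, reagent, pot from where it was at the start of the episode above 0.03 m).
It fails at once if a tube tips over (angle between any of tube1, tube2, tube3, tube4, tube5, tube6's own z axis and vertical above 1 rad).
Of tube1, tube2, tube3, tube4, tube5, tube6 only 4 to 6 are there at a start; the rules pass over those that are not, and their reading is None.
At some moment in a run one of section, lid may be knocked a few centimetres aside while the robot is not near it.
It also fails if it takes over 200 s, if anything falls off the work surface, if the arm or the gripper's body presses on something with over 40 N, if the wrist force passes 120 N, or if a joint passes its speed limit or range.

## Working session

There is one attempt and no reset: what is moved stays moved. The work goes in short steps, Python scripts to look and compute and a tool call to move; the robot and the scene stay as the last step left them, time stands still between calls to the robot, and variables do not carry over. Pictures are saved under pics/ and viewed, at most 14 in all, crops included, and the job is handed in when it is done.

Besides the shell and the picture viewer there is one more tool, called after ">>>" by a JSON object that holds its "name" and its "arguments". apply_moves: Moves the arm, as the interface text tells. Its arguments: {"type":"object","properties":{"targets":{"type":"array"}},"required":["targets"]}

```bash
mkdir -p pics; ls; cat > h.py <<'E'
import numpy as np, cv2
from plant import state, grab_frame, get_calibration, job_done, recognise, regions_of
def save(n,im): cv2.imwrite('pics/'+n+'.png',im[:,:,::-1])
def proj(cal,P):
    K=np.array(cal['camera_matrix']);T=np.linalg.inv(np.array(cal['pose']))
    p=T[:3,:3]@np.array(P,float)+T[:3,3]; p=np.array([p[0],-p[1],-p[2]]); q=K@p; return q[:2]/q[2]
def ray(cal,u,v,z):
    K=np.array(cal['camera_matrix']);T=np.array(cal['pose'])
    d=np.linalg.inv(K)@[u,v,1.]; d=T[:3,:3]@[d[0],-d[1],-d[2]]; o=T[:3,3]
    return o+d*(z-o[2])/d[2]
E
python3 - <<'E'
from h import *
s=state();print({k:np.round(v,3) for k,v in s.items()})
ims=[]
for c in ['top','side']:
    im=grab_frame(c);save(c+'0',im)
    cal=get_calibration(c);print(c,np.round(cal['camera_matrix'],1).tolist(),np.round(cal['pose'],3).tolist(),[k for k in cal])
    for q in ['base','section','lid','rack','tube1','base_entry','section_lug','dropper','cup','slidebox','reagent','pot']:
        for r in recognise(c,q)[:7]: print(q,round(r['score'],2),np.round(r['point'],3),np.round(proj(cal,r['point'])))
E
```

```text
pics
{'time': np.float64(0.0), 'joint_pos': array([ 1.048,  0.053,  1.614,  0.   ,  1.476, -0.119]), 'joint_vel': array([-0.001,  0.   ,  0.002, -0.002, -0.001,  0.   ]), 'joint_efforts': array([-2.0000e-03, -3.9370e+01, -3.7017e+01, -0.0000e+00,  7.0000e-03,
       -0.0000e+00]), 'tool_pos': array([0.245, 0.574, 0.252]), 'tool_rot': array([-0.   ,  0.201,  0.98 , -0.001]), 'contact_force': array([ 0.529,  0.059, -0.299]), 'ft_torque': array([-0.001, -0.001, -0.027]), 'grasp_force': np.float64(0.0), 'gripper_width': np.float64(1.0)}
top [[417.7, 0.0, 251.4], [0.0, 417.7, 191.0], [0.0, 0.0, 1.0]] [[0.026, 0.997, -0.077, 0.418], [-0.999, 0.028, 0.016, -0.028], [0.018, 0.077, 0.997, 1.212], [0.0, 0.0, 0.0, 1.0]] ['camera_matrix', 'pose']
base 0.98 [ 0.298 -0.348  0.01 ] [355. 268.]
base 0.94 [0.528 0.008 0.006] [232. 185.]
base 0.83 [0.326 0.202 0.01 ] [162. 254.]
base 0.82 [ 0.309 -0.192  0.007] [300. 263.]
base 0.15 [0.608 0.201 0.082] [162. 151.]
section 0.71 [0.608 0.201 0.09 ] [161. 151.]
section 0.48 [0.531 0.008 0.011] [233. 184.]
lid 0.74 [0.472 0.222 0.067] [153. 201.]
rack 0.6
[... 1343 characters left out ...]

base_entry 0.96 [0.314 0.185 0.019] [159. 189.]
base_entry 0.89 [ 0.516 -0.006  0.017] [249. 197.]
base_entry 0.61 [ 0.303 -0.216  0.014] [223. 265.]
base_entry 0.59 [ 0.277 -0.372  0.015] [248. 310.]
section_lug 0.59 [0.602 0.188 0.066] [239. 150.]
dropper 0.54 [ 0.408 -0.098  0.035] [234. 220.]
cup 0.98 [ 0.685 -0.135  0.048] [322. 191.]
cup 0.49 [0.599 0.181 0.063] [239. 151.]
cup 0.36 [ 0.518 -0.012  0.019] [251. 197.]
slidebox 0.57 [0.597 0.184 0.061] [238. 152.]
slidebox 0.52 [0.73  0.042 0.022] [296. 169.]
reagent 0.63 [ 0.705 -0.278  0.076] [363. 203.]
reagent 0.36 [ 0.518 -0.008  0.017] [250. 197.]
pot 0.91 [0.378 0.083 0.038] [193. 192.]
pot 0.72 [ 0.406 -0.098  0.033] [233. 221.]
```

View pics/top0.png

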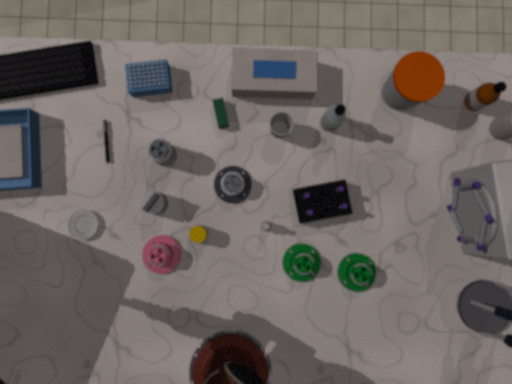

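View pics/side0.png

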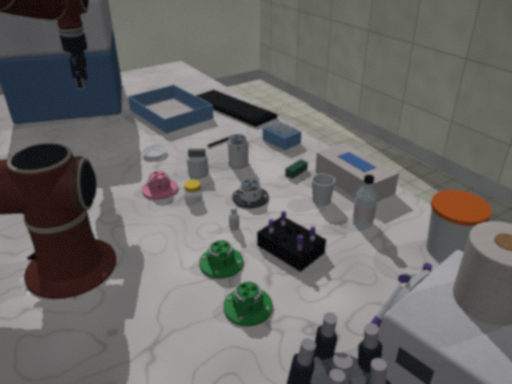

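Candidates in the top view, at pixel positions:
- **Base:** white at (232,185). Look-alikes are green at (301,262) and (357,271), and pink at (162,254). By the description I choose the white one on the steel foot.
- **Section:** (162,151), with the cup at (281,124) as a possible confusion.
- **Lid:** (155,203), with the dish at (85,225) as a possible confusion.
- **Tubes:** 4 violet caps in the black rack at (322,201). The tubes on the white machine at the right are not part of the job.

Next I check the choice in one crop.

```bash
python3 - <<'E'
from h import *
im=cv2.imread('pics/top0.png')
cv2.imwrite('pics/crop0.png',cv2.resize(im[120:290,130:380],None,fx=3.2,fy=3.2,interpolation=cv2.INTER_CUBIC))
cal=get_calibration('wrist');s=state()
w,x,y,z=s['tool_rot']
from scipy.spatial.transform import Rotation as Ro
R=Ro.from_quat([x,y,z,w]).as_matrix()
T=np.array(cal['pose'])
print(np.round(cal['camera_matrix'],1).tolist());print(np.round(R.T@(T[:3,3]-s['tool_pos']),4));print(np.round(R.T@T[:3,:3],3));print(np.round(R,3))
E
```

```text
[[280.0, 0.0, 258.8], [0.0, 280.0, 196.6], [0.0, 0.0, 1.0]]
[ 0.0758 -0.0006 -0.1206]
[[ 0.     0.954  0.298]
 [ 1.    -0.    -0.   ]
 [-0.     0.298 -0.954]]
[[-0.92   0.393 -0.   ]
 [ 0.393  0.92  -0.   ]
 [ 0.    -0.    -1.   ]]
```

View pics/crop0.png

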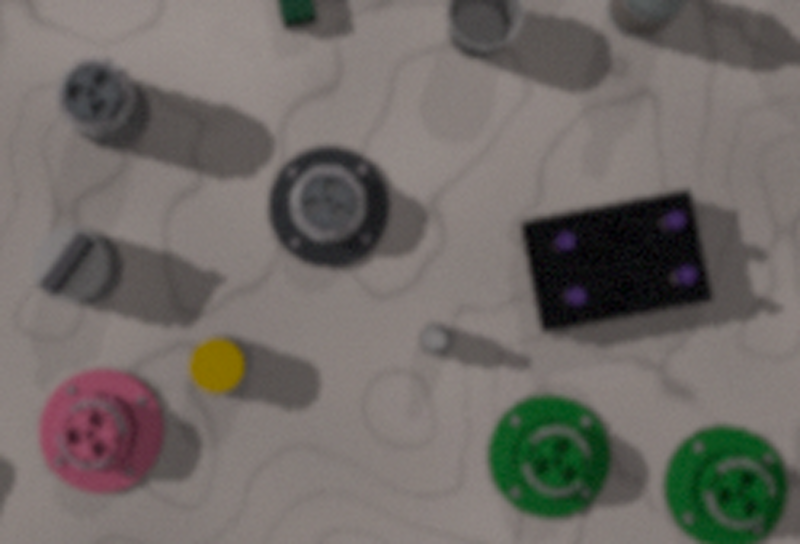

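>>> {"name": "apply_moves", "arguments": {"targets": [{"translation": [0, 0, 0], "twist": -1, "hand": 1}, {"translation": [0, 0, 0], "twist": -1, "hand": 1}, {"translation": [0, 0, 0], "twist": -1, "hand": 1}, {"translation": [0, 0, 0], "twist": -1, "hand": 1}, {"translation": [-0.22, -0.44, 0], "twist": -0.04, "hand": 1}, {"translation": [-0.22, -0.44, 0], "twist": 0, "hand": 1}, {"translation": [-0.22, -0.44, 0], "twist": 0, "hand": 1}, {"translation": [-0.22, -0.44, 0], "twist": 0, "hand": 1}]}}

```text
time: 2.1
tool_pos: [0.3338, 0.3971, 0.2534]
tool_rot: [0.0, -0.001, 1.0, 0.0]
contact_force: [1.1, 0.6, -0.1]
gripper_width: 1.0
grasp_force: 0.0
```

>>> {"name": "apply_moves", "arguments": {"targets": [{"translation": [-0.22, -0.44, 0], "twist": 0, "hand": 1}, {"translation": [-0.22, -0.44, 0], "twist": 0, "hand": 1}, {"translation": [-0.22, -0.44, 0], "twist": 0, "hand": 1}, {"translation": [-0.22, -0.44, 0], "twist": 0, "hand": 1}, {"translation": [-0.22, -0.44, 0], "twist": 0, "hand": 1}, {"translation": [-0.22, -0.44, 0], "twist": 0, "hand": 1}, {"translation": [-0.22, -0.44, 0], "twist": 0, "hand": 1}, {"translation": [-0.22, -0.44, 0], "twist": 0, "hand": 1}]}}

```text
time: 2.9
tool_pos: [0.5101, 0.0447, 0.2537]
tool_rot: [0.001, 0.0, 1.0, 0.0]
contact_force: [0.7, 0.7, 0.5]
gripper_width: 1.002
grasp_force: 0.0
```

>>> {"name": "apply_moves", "arguments": {"targets": [{"translation": [-0.09, -0.18, 0.4], "twist": 0, "hand": 1}, {"translation": [-0.09, -0.18, 0.4], "twist": 0, "hand": 1}, {"translation": [0, 0, 0], "twist": 0, "hand": 1}]}}

```text
time: 3.2
tool_pos: [0.5242, 0.0092, 0.1669]
tool_rot: [-0.006, 0.002, 1.0, 0.001]
contact_force: [-0.8, 0.8, -1.0]
gripper_width: 0.999
grasp_force: 0.0
```

```bash
python3 - <<'E'
from h import *
s=state();cal=get_calibration('wrist');im=grab_frame('wrist');save('wbase',im)
print(s['tool_pos'],s['tool_rot'],np.round(cal['pose'],4).tolist())
for q in ['base','base_entry','base_well0','base_ledge']:
    for r in recognise('wrist',q)[:4]: print(q,round(r['score'],2),np.round(r['point'],4),np.round(proj(cal,r['point'])))
cv2.imwrite('pics/wbase2.png',cv2.resize(im[60:360,80:440,::-1],None,fx=2,fy=2,interpolation=cv2.INTER_CUBIC))
E
```

```text
[0.52423318 0.00916325 0.16687617] [-5.75837441e-03  1.50809343e-03  9.99982156e-01  5.04253925e-04] [[0.0028, -0.9578, -0.2875, 0.4495], [1.0, 0.0032, -0.0007, 0.0085], [0.0016, -0.2875, 0.9578, 0.2884], [0.0, 0.0, 0.0, 1.0]]
base 0.88 [ 0.3592 -0.1892  0.0092] [29.  4.]
base 0.81 [0.5225 0.0092 0.0109] [259. 187.]
base 0.81 [0.3682 0.1964 0.0085] [473.  15.]
base_entry 0.96 [ 0.3622 -0.1894  0.0094] [29.  8.]
base_entry 0.57 [0.367  0.1992 0.0107] [478.  12.]
base_well0 0.74 [ 0.3602 -0.1863  0.0116] [30.  4.]
base_well0 0.71 [0.3688 0.1996 0.0114] [479.  14.]
base_well0 0.69 [0.696  0.0388 0.0152] [285. 329.]
base_well0 0.61 [0.518  0.0112 0.0083] [261. 182.]
base_ledge 0.88 [0.367  0.1978 0.0106] [477.  12.]
base_ledge 0.81 [0.5198 0.007  0.0119] [257. 185.]
base_ledge 0.59 [ 0.3613 -0.1849  0.0044] [38.  9.]
```

View pics/wbase2.png

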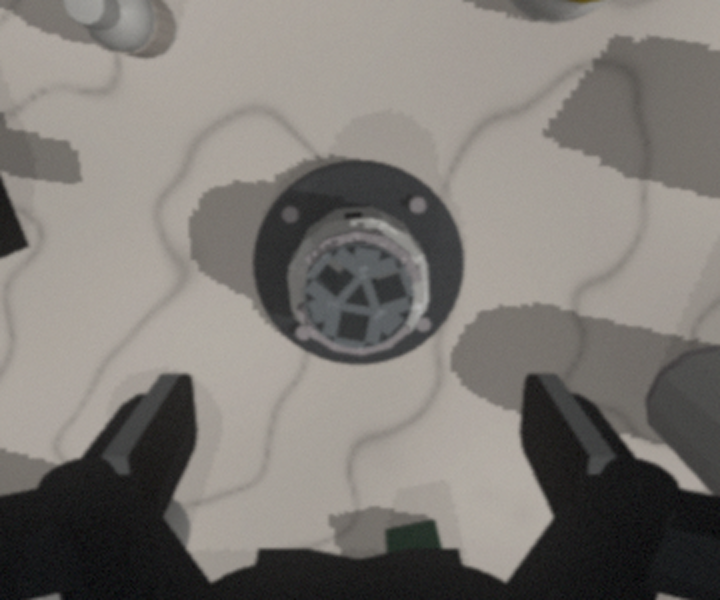

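```bash
python3 - <<'E'
from h import *
s=state();cal=get_calibration('wrist');im=grab_frame('wrist');save('wbase3',im)
print(s['tool_pos'],s['tool_rot'])
np.save('cal3.npy',cal['pose'])
c=im[150:250,200:310,::-1]
c=cv2.convertScaleAbs(c,alpha=1.5,beta=0)
cv2.imwrite('pics/wbase4.png',cv2.resize(c,None,fx=6,fy=6,interpolation=cv2.INTER_CUBIC))
E
```

```text
[0.52869921 0.01140972 0.1760827 ] [ 2.16659007e-03 -6.86041948e-04  9.99997407e-01 -1.46228506e-04]
```

View pics/wbase4.png

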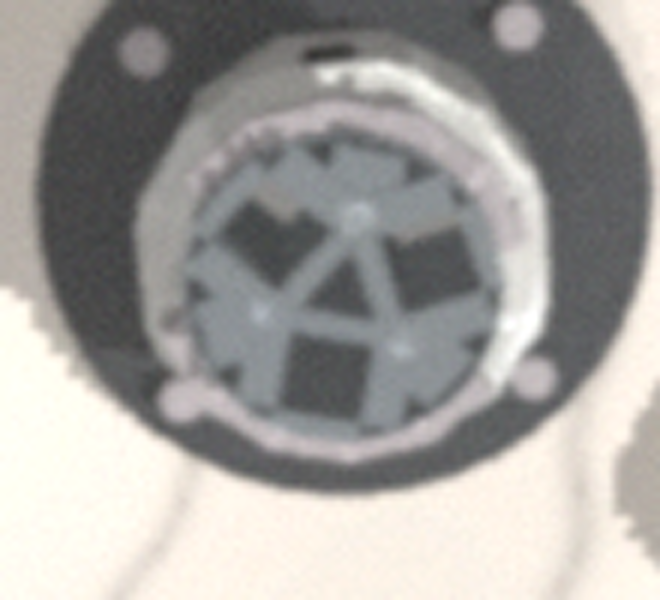

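>>> {"name": "apply_moves", "arguments": {"targets": [{"translation": [0.06, -0.45, -0.08], "twist": 0, "hand": 1}, {"translation": [0.06, -0.45, -0.08], "twist": 0, "hand": 1}, {"translation": [0.06, -0.45, -0.08], "twist": 0, "hand": 1}, {"translation": [0.06, -0.45, -0.08], "twist": 0, "hand": 1}, {"translation": [0.06, -0.45, -0.05], "twist": 0, "hand": 1}, {"translation": [0.06, -0.25, -0.05], "twist": 0, "hand": 1}, {"translation": [0, 0, 0], "twist": 0, "hand": 1}, {"translation": [0, 0, 0], "twist": 0, "hand": 1}]}}

```text
time: 4.3
tool_pos: [0.4921, -0.2392, 0.2169]
tool_rot: [0.001, -0.0, 1.0, -0.0]
contact_force: [0.0, 0.1, 0.7]
gripper_width: 1.002
grasp_force: 0.0
```

```bash
python3 - <<'E'
from h import *
cal=get_calibration('wrist');c3=dict(cal);c3['pose']=np.load('cal3.npy')
W=np.array([ray(c3,200+u/6,150+v/6,0.054)[:2] for u,v in [(433,268),(272,240),(325,375)]])
c=W.mean(0);print('wells',np.round(W,4),'axis',c,[np.round(np.degrees(np.arctan2(*(w-c)[::-1])),1) for w in W],np.linalg.norm(W-c,axis=1))
b=[ray(c3,200+u/6,150+v/6,0.01)[:2] for u,v in [(40,200),(650,200),(345,490)]]
# circle through 3
A=np.c_[2*np.array(b),np.ones(3)];x=np.linalg.solve(A,(np.array(b)**2).sum(1));print('foot',x[:2],np.sqrt(x[2]+x[0]**2+x[1]**2))
m=ray(c3,200+330/6,150+53/6,0.035)[:2];print('mark',m)
s=state();cal=get_calibration('wrist');im=grab_frame('wrist');save('wrack',im);np.save('calr.npy',cal['pose'])
print(s['tool_pos'],s['tool_rot'])
hsv=cv2.cvtColor(im,cv2.COLOR_RGB2HSV)
mk=((hsv[...,0]>118)&(hsv[...,0]<160)&(hsv[...,1]>70)&(hsv[...,2]>50)).astype(np.uint8)
n,l,st,ce=cv2.connectedComponentsWithStats(mk)
for i in range(1,n):
    if st[i,4]>40: print(st[i],np.round(ce[i],1),np.round(ray(cal,*ce[i],0.078)[:2],4))
for q in ['tube1','rack','base_well0']:
    for r in recognise('wrist',q)[:6]: print(q,round(r['score'],2),np.round(r['point'],4),np.round(proj(cal,r['point'])))
E
```

```text
wells [[ 0.5272  0.0229]
 [ 0.5228 -0.0014]
 [ 0.5445  0.0065]] axis [0.53150164 0.00932415] [np.float64(107.6), np.float64(-129.0), np.float64(-12.3)] [0.01420901 0.01378433 0.01328505]
foot [0.53036394 0.00939598] 0.053766834181046386
mark [0.49788295 0.00714302]
[ 0.49212169 -0.23919335  0.21685318] [ 1.12578182e-03 -8.97953880e-07  9.99999278e-01 -4.19343192e-04]
[286 142  18  18 246] [294.7 150.8] [ 0.4531 -0.2068]
[187 163  19  19 264] [196.  172.1] [ 0.4732 -0.2993]
[295 189  17  19 243] [303.1 198. ] [ 0.499  -0.1969]
[201 207  17  20 253] [209.3 217.2] [ 0.5189 -0.2892]
tube1 0.85 [ 0.5198 -0.2868  0.0794] [211. 219.]
tube1 0.71 [ 0.4747 -0.2998  0.08  ] [195. 174.]
tube1 0.61 [ 0.5024 -0.1984  0.0779] [301. 201.]
tube1 0.53 [ 0.4449 -0.2089  0.0825] [293. 142.]
rack 0.71 [ 0.4808 -0.2432  0.0448] [256. 172.]
rack 0.64 [ 0.5184 -0.0092  0.0194] [452. 199.]
base_well0 0.97 [ 0.3269 -0.3441  0.0075] [157.  18.]
base_well0 0.9 [ 0.5186 -0.0079  0.0201] [454. 199.]
base_well0 0.87 [ 0.3391 -0.1982  0.0131] [300.  30.]
```

View pics/wrack.png

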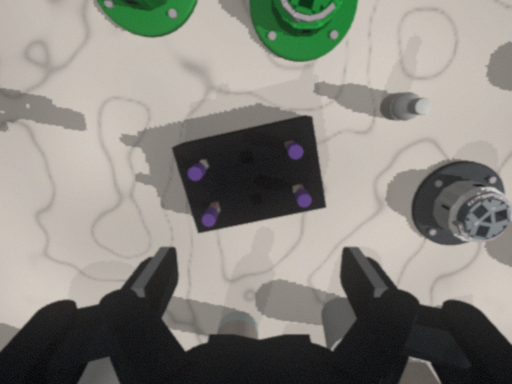

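The picture shows four violet caps at about (295,151), (303,198), (196,172) and (209,217), in the corner holes. The base yaw is about 3.8°.

```bash
cat >> h.py <<'E'
def plan(x,y,z,psi,start=None):
    """turn first (twist), then shift in the turned tool frame; units of the moves"""
    s=state();w,a,b,c=s['tool_rot']
    from scipy.spatial.transform import Rotation as Ro
    R=Ro.from_quat([a,b,c,w]).as_matrix(); p0=np.degrees(np.arctan2(R[1,0],R[0,0]))
    p=np.array(s['tool_pos']) if start is None else np.array(start,float)
    tw=-np.radians((psi-p0+180)%360-180)/0.1
    ps=np.radians(psi);tx=np.array([np.cos(ps),np.sin(ps),0]);ty=np.array([np.sin(ps),-np.cos(ps),0])
    d=np.array([x,y,z])-p
    print('psi',round(p0,2),'pos',np.round(p,4),'twist',round(tw,2),'shift',np.round([d@tx*10,d@ty*10,-d[2]*10],3))
B=np.array([0.531,0.0094]);BY=3.8
T=dict(P1=(0.4536,-0.2062),P3=(0.5005,-0.196),P2=(0.4741,-0.3),P4=(0.521,-0.2898))
def well(i,c=B,yaw=BY):
    a=np.radians(yaw+105+120*i);return c+0.014*np.array([np.cos(a),np.sin(a)])
E
python3 - <<'E'
from h import *
plan(*T['P3'],0.074,168.8)
E
```

```text
psi -179.87 pos [ 0.4919 -0.2379  0.2153] twist 1.98 shift [-0.003  0.428  1.413]
```

>>> {"name": "apply_moves", "arguments": {"targets": [{"translation": [0, 0, 0], "twist": 1, "hand": 0.4}, {"translation": [0, 0, 0], "twist": 0.98, "hand": 0.4}, {"translation": [0, 0.43, 0], "twist": 0, "hand": 0.4}, {"translation": [0, 0, 0.4], "twist": 0, "hand": 0.4}, {"translation": [0, 0, 0.3], "twist": 0, "hand": 0.4}, {"translation": [0, 0, 0], "twist": 0, "hand": 0.4}, {"translation": [0, 0, 0], "twist": 0, "hand": 0.4}]}}

```text
time: 5.2
tool_pos: [0.5, -0.1964, 0.1453]
tool_rot: [-0.0, 0.098, 0.995, 0.0]
contact_force: [0.5, 0.7, 0.8]
gripper_width: 0.402
grasp_force: 0.0
```

```bash
python3 - <<'E'
from h import *
plan(*T['P3'],0.074,168.8)
cal=get_calibration('wrist');im=grab_frame('wrist');save('wt',im)
hsv=cv2.cvtColor(im,cv2.COLOR_RGB2HSV)
mk=((hsv[...,0]>118)&(hsv[...,0]<160)&(hsv[...,1]>70)&(hsv[...,2]>50)).astype(np.uint8)
n,l,st,ce=cv2.connectedComponentsWithStats(mk)
for i in range(1,n):
    if st[i,4]>40: print(st[i],np.round(ce[i],1),np.round(ray(cal,*ce[i],0.074)[:2],4),np.round(ray(cal,ce[i][0],st[i,1],0.081)[:2],4))
E
```

```text
psi 168.73 pos [ 0.5    -0.1964  0.1453] twist -0.01 shift [-0.005  0.005  0.713]
[220 147  25  25 457] [231.8 158.9] [ 0.4538 -0.2067] [ 0.4451 -0.2041]
[100 197  30  26 535] [114.5 209.5] [ 0.4732 -0.2988] [ 0.4628 -0.2914]
[250 204  21  27 451] [259.9 217.7] [ 0.5002 -0.1962] [ 0.4875 -0.1937]
[135 249  27  28 495] [148.1 262.3] [ 0.5196 -0.2883] [ 0.5056 -0.281 ]
```

View pics/wt.png

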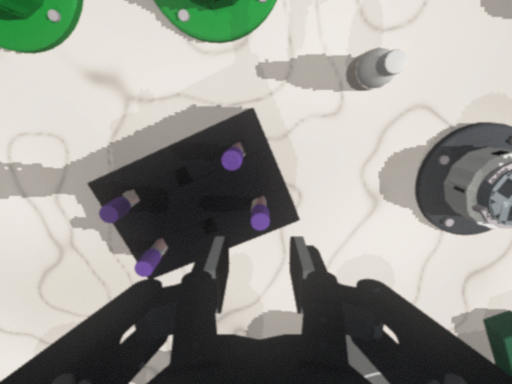

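>>> {"name": "apply_moves", "arguments": {"targets": [{"translation": [0, 0, 0.4], "twist": 0, "hand": 0.4}, {"translation": [0, 0, 0.31], "twist": 0, "hand": 0.4}, {"translation": [0, 0, 0], "twist": 0, "hand": 0.4}, {"translation": [0, 0, 0], "twist": 0, "hand": 0}, {"translation": [0, 0, 0], "twist": 0, "hand": 0}, {"translation": [0, 0, 0], "twist": 0, "hand": 0}, {"translation": [0, 0, 0], "twist": 0, "hand": 0}, {"translation": [0, 0, 0], "twist": 0, "hand": 0}]}}

```text
time: 6.05
tool_pos: [0.5016, -0.1979, 0.0768]
tool_rot: [0.002, 0.099, 0.995, -0.001]
contact_force: [0.2, 1.7, 4.1]
gripper_width: 0.14
grasp_force: 58.9
```

```bash
python3 - <<'E'
from h import *
s=state();print(s['gripper_width'],s['grasp_force'],s['contact_force'])
plan(*well(2),0.195,168.8)
print([well(i) for i in range(3)])
E
```

```text
0.13989372262582264 58.88308346271515 [0.17287146 1.6598249  4.12009739]
psi 168.67 pos [ 0.5016 -0.1979  0.0768] twist -0.02 shift [-0.026  2.091 -1.182]
[array([0.52648828, 0.02265309]), array([ 0.52177835, -0.00113381]), array([0.54473337, 0.00668072])]
```

>>> {"name": "apply_moves", "arguments": {"targets": [{"translation": [0, 0, -0.3], "twist": 0, "hand": 0}, {"translation": [0, 0, -0.4], "twist": 0, "hand": 0}, {"translation": [0, 0, -0.5], "twist": 0, "hand": 0}, {"translation": [0, 0.45, 0], "twist": 0, "hand": 0}, {"translation": [0, 0.45, 0], "twist": 0, "hand": 0}, {"translation": [0, 0.45, 0], "twist": 0, "hand": 0}, {"translation": [0, 0.45, 0], "twist": 0, "hand": 0}, {"translation": [0, 0, 0], "twist": 0, "hand": 0}]}}

```text
time: 6.85
tool_pos: [0.5359, -0.0166, 0.1949]
tool_rot: [0.001, 0.096, 0.995, 0.001]
contact_force: [-0.4, -0.7, -0.6]
gripper_width: 0.14
grasp_force: 59.0
```

```bash
python3 - <<'E'
from h import *
s=state();print(s['gripper_width'],s['grasp_force'],s['contact_force'])
plan(*well(2),0.085,168.8)
cal=get_calibration('wrist');im=grab_frame('wrist');save('wt2',im)
hsv=cv2.cvtColor(im,cv2.COLOR_RGB2HSV)
mk=((hsv[...,0]>118)&(hsv[...,0]<160)&(hsv[...,1]>70)&(hsv[...,2]>50)).astype(np.uint8)
n,l,st,ce=cv2.connectedComponentsWithStats(mk)
for i in range(1,n):
    if st[i,4]>40: print(st[i],np.round(ce[i],1),np.round(ray(cal,*ce[i],s['tool_pos'][2])[:2],4))
print(proj(cal,s['tool_pos']))
E
```

```text
0.13990000051006435 58.994802832603455 [-0.42882887 -0.72664326 -0.5622893 ]
psi 169.01 pos [ 0.5359 -0.0166  0.1949] twist 0.04 shift [-0.042  0.245  1.099]
[  8 138  35  20 530] [ 24.9 147. ] [ 0.4574 -0.1037]
[246 242  26  42 900] [258.8 263.1] [ 0.5316 -0.0164]
[260.06626748 270.8020714 ]
```

View pics/wt2.png

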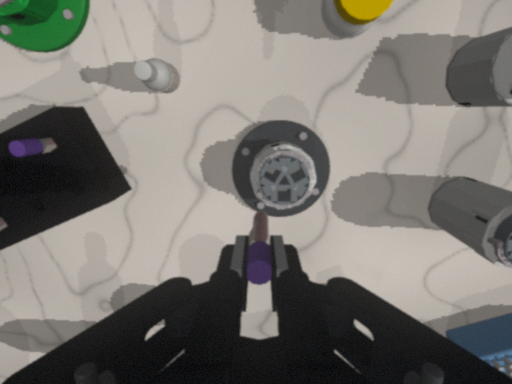

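```bash
cat >> h.py <<'E'
def purple(im):
    hsv=cv2.cvtColor(im,cv2.COLOR_RGB2HSV)
    return ((hsv[...,0]>118)&(hsv[...,0]<160)&(hsv[...,1]>70)&(hsv[...,2]>50)).astype(np.uint8)
def held(dz=0.068):
    """bounding boxes expected of held cap for offsets along tool x"""
    cal=get_calibration('wrist');s=state();im=grab_frame('wrist')
    from scipy.spatial.transform import Rotation as Ro
    w,a,b,c=s['tool_rot'];R=Ro.from_quat([a,b,c,w]).as_matrix()
    mk=purple(im);n,l,st,ce=cv2.connectedComponentsWithStats(mk)
    i=1+np.argmin([np.hypot(*(c-[260,265])) for c in ce[1:]]);print('seen rows',st[i,1],st[i,1]+st[i,3],'cols',st[i,0],st[i,0]+st[i,2])
    for o in (-.003,0,.003):
        q=np.array([proj(cal,s['tool_pos']+R@[o+.007*np.cos(t),.007*np.sin(t),dz-h]) for h in(.054,.075) for t in np.linspace(0,6.28,24)])
        print(o,'pred',np.round([q[:,1].min(),q[:,1].max(),q[:,0].min(),q[:,0].max()],1),'tip',np.round(proj(cal,s['tool_pos']+R@[o,0,dz]),1))
    return im
E
python3 -c "
from h import *
held()"
```

```text
seen rows 242 284 cols 246 272
-0.003 pred [249.8 297.  245.3 274.9] tip [259.6 222.8]
0 pred [244.8 291.6 245.2 275. ] tip [259.6 219. ]
0.003 pred [239.6 286.2 245.1 275.1] tip [259.6 215.1]
```

>>> {"name": "apply_moves", "arguments": {"targets": [{"translation": [-0.05, 0.24, 0], "twist": 0, "hand": 0}, {"translation": [0, 0, 0.35], "twist": 0, "hand": 0}, {"translation": [0, 0, 0.25], "twist": 0, "hand": 0}, {"translation": [0, 0, 0], "twist": 0, "hand": 0}]}}

```text
time: 7.35
tool_pos: [0.542, 0.0009, 0.13]
tool_rot: [-0.004, 0.1, 0.995, -0.0]
contact_force: [-1.1, 0.6, -0.4]
gripper_width: 0.14
grasp_force: 59.0
```

```bash
python3 - <<'E'
from h import *
plan(*well(2),0.085,168.8)
im=held()
c=cv2.convertScaleAbs(im[150:300,190:350,::-1],alpha=1.6)
cv2.imwrite('pics/w6.png',cv2.resize(c,None,fx=4,fy=4,interpolation=cv2.INTER_CUBIC))
E
```

```text
psi 168.56 pos [0.542  0.0009 0.13  ] twist -0.04 shift [-0.016  0.062  0.45 ]
seen rows 241 284 cols 247 272
-0.003 pred [249.7 296.9 245.4 275. ] tip [259.6 222.8]
0 pred [244.7 291.5 245.3 275.1] tip [259.6 218.9]
0.003 pred [239.6 286.1 245.2 275.2] tip [259.7 215. ]
```

View pics/w6.png

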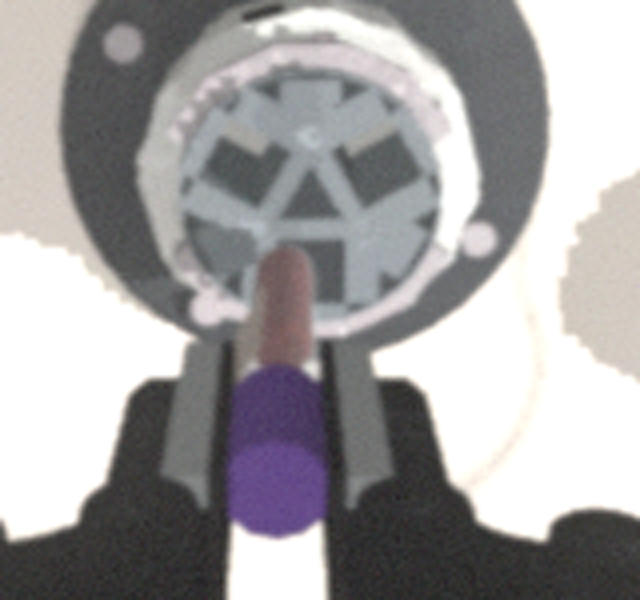

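```bash
python3 - <<'E'
from h import *
s=state();cal=get_calibration('wrist');print(np.round(s['tool_pos'],4),s['contact_force'])
f=lambda P:np.round((proj(cal,P)-[190,150])*4).astype(int).tolist()
y=np.radians(BY)
for i in range(3):
    w=well(i);a=np.radians(BY+105+120*i);e=np.array([np.cos(a),np.sin(a)]);g=np.array([-e[1],e[0]])
    print(i,'cen',f([*w,.054]),[f([*(w+.0065*(m*e+n*g)),.054]) for m,n in((-1,-1),(-1,1),(1,1),(1,-1))])
print('axis top',f([*B,.054]),'mark',f([*(B-.033*np.array([np.cos(y),np.sin(y)])),.036]))
t=np.linspace(0,2*np.pi,60)
for r,z in((.055,.01),(.0245,.054)):
    q=np.array([f([B[0]+r*np.cos(k),B[1]+r*np.sin(k),z]) for k in t]);print(r,q.min(0),q.max(0))
E
```

```text
[0.5435 0.0007 0.1325] [ 0.75085608 -0.9214965  -0.01759754]
0 cen [377, 150] [[363, 196], [329, 138], [391, 103], [425, 162]]
1 cen [245, 150] [[294, 138], [259, 196], [198, 163], [232, 103]]
2 cen [311, 257] [[276, 225], [345, 224], [344, 289], [276, 289]]
axis top [311, 186] mark [265, 2]
0.055 [  59 -126] [551 353]
0.0245 [179  56] [443 308]
```

```bash
python3 - <<'E'
from h import *
plan(*well(2),0.085,168.8)
im=held()
g=cv2.cvtColor(im,cv2.COLOR_RGB2HSV)
for r in range(205,236,3): print(r,' '.join('%d/%d'%(im[r,c,0],im[r,c,2]) for c in range(248,278,2)))
E
```

```text
psi 168.56 pos [0.5435 0.0007 0.1325] twist -0.04 shift [-0.     0.061  0.475]
seen rows 241 284 cols 246 272
-0.003 pred [249.8 297.  245.3 274.9] tip [259.6 222.8]
0 pred [244.7 291.6 245.2 275. ] tip [259.6 219. ]
0.003 pred [239.6 286.2 245.1 275.1] tip [259.6 215.1]
205 99/104 104/109 102/108 102/109 101/106 97/102 97/102 94/99 93/99 96/103 97/103 98/103 97/103 95/102 100/106
208 78/83 97/104 101/109 100/109 99/107 83/89 58/61 54/58 58/62 56/59 58/60 55/59 55/59 54/59 87/95
211 72/77 89/95 102/107 102/109 100/106 83/88 70/67 71/70 67/66 56/59 55/58 52/57 58/62 59/62 92/99
214 70/73 75/79 99/107 95/99 74/66 69/58 72/61 77/62 85/71 87/82 63/66 55/58 57/58 58/62 92/98
217 52/55 87/91 100/107 80/78 72/58 71/58 70/58 74/62 86/70 92/78 76/77 58/62 56/58 59/62 91/98
220 86/90 88/94 96/103 78/71 71/59 70/58 69/57 74/59 85/67 91/74 81/78 58/61 55/57 58/63 92/97
223 141/136 136/131 103/105 79/71 77/68 73/59 70/59 77/63 84/68 96/80 101/103 95/102 95/101 95/102 84/90
226 106/103 126/122 117/113 89/79 79/67 69/57 68/58 75/62 86/70 95/79 109/109 110/114 119/121 131/133 131/131
229 62/66 69/70 85/76 87/78 76/64 73/57 72/58 78/62 84/68 93/77 122/117 135/132 135/129 136/130 129/125
232 67/65 80/75 84/76 83/74 74/59 72/57 74/58 76/60 88/70 96/77 90/88 67/67 65/68 63/67 61/66
235 74/69 83/74 85/78 85/72 75/62 75/60 75/59 82/67 85/69 95/76 94/88 54/55 48/47 66/70 68/68
```

>>> {"name": "apply_moves", "arguments": {"targets": [{"translation": [-0.023, 0.051, 0], "twist": 0, "hand": 0}, {"translation": [0, 0, 0], "twist": 0, "hand": 0}, {"translation": [0, 0, 0.1], "twist": 0, "hand": 0}, {"translation": [0, 0, 0.1], "twist": 0, "hand": 0}, {"translation": [0, 0, 0], "twist": 0, "hand": 0}]}}

```text
time: 7.95
tool_pos: [0.5475, 0.0063, 0.113]
tool_rot: [-0.001, 0.099, 0.995, -0.0]
contact_force: [-0.4, -1.5, -1.1]
gripper_width: 0.136
grasp_force: 59.0
```

```bash
python3 - <<'E'
from h import *
plan(*well(2),0.088,168.8);held();print(state()['contact_force'])
E
```

```text
psi 168.68 pos [0.5475 0.0063 0.113 ] twist -0.02 shift [ 0.028 -0.001  0.25 ]
seen rows 241 284 cols 246 272
-0.003 pred [249.8 297.  245.4 275. ] tip [259.6 222.8]
0 pred [244.7 291.6 245.3 275.1] tip [259.6 219. ]
0.003 pred [239.6 286.2 245.2 275.2] tip [259.6 215.1]
[-0.24923603 -0.41421547 -1.50987166]
```

>>> {"name": "apply_moves", "arguments": {"targets": [{"translation": [0, 0, 0.08], "twist": 0, "hand": 0}, {"translation": [0, 0, 0.08], "twist": 0, "hand": 0}, {"translation": [0, 0, 0.05], "twist": 0, "hand": 0}, {"translation": [0, 0, 0], "twist": 0, "hand": 0}, {"translation": [0, 0, 0], "twist": 0, "hand": 0}]}}

```text
time: 8.5
tool_pos: [0.5476, 0.0064, 0.0922]
tool_rot: [-0.001, 0.099, 0.995, -0.0]
contact_force: [-2.1, -2.1, -1.8]
gripper_width: 0.14
grasp_force: 58.8
```

>>> {"name": "apply_moves", "arguments": {"targets": [{"translation": [0, 0, 0.05], "twist": 0, "hand": 0}, {"translation": [0, 0, 0], "twist": 0, "hand": 0}, {"translation": [0, 0, 0], "twist": 0, "hand": 0}]}}

```text
time: 8.8
tool_pos: [0.5477, 0.0064, 0.0878]
tool_rot: [-0.001, 0.099, 0.995, -0.0]
contact_force: [-3.5, -2.2, -0.7]
gripper_width: 0.142
grasp_force: 58.9
```

>>> {"name": "apply_moves", "arguments": {"targets": [{"translation": [0, 0, 0.03], "twist": 0, "hand": 0}, {"translation": [0, 0, 0], "twist": 0, "hand": 0}, {"translation": [0, 0, 0.02], "twist": 0, "hand": 0}, {"translation": [0, 0, 0], "twist": 0, "hand": 0}]}}

```text
time: 9.2
tool_pos: [0.5486, 0.0063, 0.0866]
tool_rot: [-0.001, 0.099, 0.995, -0.0]
contact_force: [-12.9, -0.9, 18.2]
gripper_width: 0.139
grasp_force: 61.0
```

>>> {"name": "apply_moves", "arguments": {"targets": [{"translation": [0, 0, -0.04], "twist": 0, "hand": 0.3}, {"translation": [0, 0, 0], "twist": 0, "hand": 0.3}, {"translation": [0, 0, 0], "twist": 0, "hand": 0.3}, {"translation": [0, 0, -0.3], "twist": 0, "hand": 0.3}, {"translation": [0, 0, -0.4], "twist": 0, "hand": 0.3}, {"translation": [0, 0, -0.4], "twist": 0, "hand": 0.3}, {"translation": [0, 0, 0], "twist": 0, "hand": 0.3}]}}

```text
time: 9.9
tool_pos: [0.5522, 0.0062, 0.2046]
tool_rot: [0.007, 0.099, 0.995, 0.0]
contact_force: [0.0, -0.4, 1.4]
gripper_width: 0.3
grasp_force: 0.0
```

```bash
python3 - <<'E'
from h import *
s=state();cal=get_calibration('wrist');im=grab_frame('wrist')
n,l,st,ce=cv2.connectedComponentsWithStats(purple(im))
for i in range(1,n):
    if st[i,4]>40: print(st[i],np.round(ce[i],1),np.round(ray(cal,*ce[i],0.084)[:2],4))
plan(*T['P1'],0.195,108.8)
E
```

```text
[  0 124  19  17 276] [  8.1 131.6] [ 0.4558 -0.1889]
[252 179  16  20 246] [259.3 188.9] [0.5462 0.0075]
psi 168.67 pos [0.5507 0.0064 0.2013] twist 10.45 shift [-1.699 -1.604  0.063]
```

```bash
cat >> h.py <<'E'
def rows(x,y,z,psi,n):
    s=state();w,a,b,c=s['tool_rot']
    from scipy.spatial.transform import Rotation as Ro
    R=Ro.from_quat([a,b,c,w]).as_matrix(); p0=np.degrees(np.arctan2(R[1,0],R[0,0]))
    d=(np.array([x,y,z])-s['tool_pos'])/n; dp=((psi-p0+180)%360-180)/n
    for i in range(n):
        ps=np.radians(p0+dp*i); tx=np.array([np.cos(ps),np.sin(ps),0]);ty=np.array([np.sin(ps),-np.cos(ps),0])
        print(np.round([d@tx*10,d@ty*10,-d[2]*10],2).tolist(),round(-np.radians(dp)*10,2))
E
python3 -c "
from h import *
T['P1']=(.452,-.2065);rows(*T['P1'],0.195,108.8,11)"
```

```text
[0.05, -0.21, 0.01] 0.95
[0.03, -0.21, 0.01] 0.95
[0.01, -0.21, 0.01] 0.95
[-0.01, -0.21, 0.01] 0.95
[-0.03, -0.21, 0.01] 0.95
[-0.05, -0.21, 0.01] 0.95
[-0.07, -0.2, 0.01] 0.95
[-0.09, -0.19, 0.01] 0.95
[-0.11, -0.18, 0.01] 0.95
[-0.12, -0.17, 0.01] 0.95
[-0.14, -0.16, 0.01] 0.95
```

>>> {"name": "apply_moves", "arguments": {"targets": [{"translation": [0.05, -0.21, 0.01], "twist": 0.95, "hand": 0.4}, {"translation": [0.03, -0.21, 0.01], "twist": 0.95, "hand": 0.4}, {"translation": [0.01, -0.21, 0.01], "twist": 0.95, "hand": 0.4}, {"translation": [-0.01, -0.21, 0.01], "twist": 0.95, "hand": 0.4}, {"translation": [-0.03, -0.21, 0.01], "twist": 0.95, "hand": 0.4}, {"translation": [-0.05, -0.21, 0.01], "twist": 0.95, "hand": 0.4}, {"translation": [-0.07, -0.2, 0.01], "twist": 0.95, "hand": 0.4}, {"translation": [-0.09, -0.19, 0.01], "twist": 0.95, "hand": 0.4}]}}

```text
time: 10.75
tool_pos: [0.4759, -0.148, 0.1872]
tool_rot: [-0.001, 0.463, 0.887, 0.0]
contact_force: [0.8, -0.7, 1.1]
gripper_width: 0.399
grasp_force: 0.0
```

>>> {"name": "apply_moves", "arguments": {"targets": [{"translation": [-0.11, -0.18, 0.01], "twist": 0.95, "hand": 0.4}, {"translation": [-0.12, -0.17, 0.01], "twist": 0.95, "hand": 0.4}, {"translation": [-0.14, -0.16, 0.01], "twist": 0.95, "hand": 0.4}, {"translation": [0, 0, 0.4], "twist": 0, "hand": 0.4}, {"translation": [0, 0, 0], "twist": 0, "hand": 0.4}, {"translation": [0, 0, 0], "twist": 0, "hand": 0.4}, {"translation": [0, 0, 0], "twist": 0, "hand": 0.4}]}}

```text
time: 11.45
tool_pos: [0.4514, -0.2052, 0.147]
tool_rot: [0.0, 0.582, 0.813, 0.0]
contact_force: [0.1, -0.6, 0.1]
gripper_width: 0.403
grasp_force: 0.0
```

```bash
cat >> h.py <<'E'
def caps(z=0.074):
    cal=get_calibration('wrist');im=grab_frame('wrist')
    n,l,st,ce=cv2.connectedComponentsWithStats(purple(im))
    for i in range(1,n):
        if st[i,4]>40: print(st[i],np.round(ce[i],1),np.round(ray(cal,*ce[i],z)[:2],4))
E
python3 -c "
from h import *
T['P1']=(.452,-.2065);plan(*T['P1'],0.074,108.8);caps()"
```

```text
psi 108.83 pos [ 0.4514 -0.2052  0.147 ] twist 0.01 shift [-0.015  0.001  0.73 ]
[251 205  21  27 466] [261.1 218.2] [ 0.4536 -0.2063]
[240 307  17  30 435] [248.  320.9] [ 0.4734 -0.2975]
[294 313  10  22 159] [298.8 322.4] [ 0.5144 -0.2852]
```

>>> {"name": "apply_moves", "arguments": {"targets": [{"translation": [0, 0.02, 0.35], "twist": 0, "hand": 0.4}, {"translation": [0, 0, 0.38], "twist": 0, "hand": 0.4}, {"translation": [0, 0, 0], "twist": 0, "hand": 0.4}, {"translation": [0, 0, 0], "twist": 0, "hand": 0}, {"translation": [0, 0, 0], "twist": 0, "hand": 0}, {"translation": [0, 0, 0], "twist": 0, "hand": 0}, {"translation": [0, 0, 0], "twist": 0, "hand": 0}]}}

```text
time: 12.2
tool_pos: [0.4541, -0.2054, 0.0753]
tool_rot: [0.002, 0.582, 0.813, 0.0]
contact_force: [0.7, 0.3, 2.8]
gripper_width: 0.14
grasp_force: 58.5
```

>>> {"name": "apply_moves", "arguments": {"targets": [{"translation": [0, 0, -0.3], "twist": 0, "hand": 0}, {"translation": [0, 0, -0.4], "twist": 0, "hand": 0}, {"translation": [0, 0, -0.5], "twist": 0, "hand": 0}, {"translation": [0, 0, 0], "twist": 0, "hand": 0}]}}

```text
time: 12.6
tool_pos: [0.4568, -0.2072, 0.2029]
tool_rot: [0.008, 0.582, 0.813, 0.0]
contact_force: [1.4, -0.8, 0.6]
gripper_width: 0.136
grasp_force: 59.4
```

```bash
python3 -c "
from h import *
plan(*well(0),0.195,108.8);held(.0708)"
```

```text
psi 108.79 pos [ 0.4568 -0.2072  0.2029] twist -0.0 shift [1.951 1.4   0.079]
seen rows 246 290 cols 246 272
-0.003 pred [246.8 292.8 244.3 273.3] tip [258.8 220.9]
0 pred [241.8 287.5 244.2 273.4] tip [258.8 217.1]
0.003 pred [236.8 282.1 244.1 273.5] tip [258.8 213.3]
```

>>> {"name": "apply_moves", "arguments": {"targets": [{"translation": [0.33, 0.23, 0], "twist": 0, "hand": 0}, {"translation": [0.33, 0.23, 0], "twist": 0, "hand": 0}, {"translation": [0.33, 0.23, 0], "twist": 0, "hand": 0}, {"translation": [0.33, 0.23, 0], "twist": 0, "hand": 0}, {"translation": [0.33, 0.23, 0], "twist": 0, "hand": 0}, {"translation": [0.28, 0.23, 0], "twist": 0, "hand": 0}, {"translation": [0, 0, 0], "twist": 0, "hand": 0}, {"translation": [0, 0, 0], "twist": 0, "hand": 0}]}}

```text
time: 13.45
tool_pos: [0.5208, 0.0232, 0.1922]
tool_rot: [-0.001, 0.581, 0.814, -0.001]
contact_force: [-0.3, -0.4, -0.2]
gripper_width: 0.139
grasp_force: 59.4
```

```bash
python3 -c "
from h import *
plan(*well(0),0.195,108.8);held(.0693)"
```

```text
psi 108.9 pos [0.5208 0.0232 0.1922] twist 0.02 shift [-0.023  0.053 -0.028]
seen rows 246 290 cols 246 272
-0.003 pred [248.1 294.7 244.1 273.5] tip [258.8 221.7]
0 pred [243.1 289.4 244.  273.6] tip [258.8 217.9]
0.003 pred [238.  284.  243.9 273.7] tip [258.8 214. ]
```

>>> {"name": "apply_moves", "arguments": {"targets": [{"translation": [-0.01, 0.05, 0.2], "twist": 0, "hand": 0}, {"translation": [0, 0, 0.2], "twist": 0, "hand": 0}, {"translation": [0, 0, 0.2], "twist": 0, "hand": 0}, {"translation": [0, 0, 0], "twist": 0, "hand": 0}, {"translation": [0, 0, 0], "twist": 0, "hand": 0}]}}

```text
time: 14.0
tool_pos: [0.5259, 0.0223, 0.1331]
tool_rot: [-0.0, 0.583, 0.813, -0.0]
contact_force: [0.6, 0.2, 0.2]
gripper_width: 0.139
grasp_force: 59.4
```

```bash
python3 -c "
from h import *
plan(*well(0),0.086,108.8);im=held(.0693)
cal=get_calibration('wrist');print(proj(cal,[*well(0),.054]))
for r in range(200,232,3): print(r,' '.join('%d/%d'%(im[r,c,0],im[r,c,2]) for c in range(248,278,2)))
"
```

```text
psi 108.7 pos [0.5259 0.0223 0.1331] twist -0.02 shift [0.002 0.007 0.471]
seen rows 247 290 cols 246 272
-0.003 pred [248.1 294.7 244.1 273.4] tip [258.8 221.7]
0 pred [243.1 289.4 244.  273.5] tip [258.8 217.9]
0.003 pred [238.  284.  243.9 273.6] tip [258.8 214. ]
[258.61055126 212.23511023]
200 139/136 114/113 103/103 103/104 97/101 95/97 95/98 92/94 83/87 78/84 81/86 80/86 83/89 91/93 117/118
203 76/82 95/97 101/107 100/106 103/107 103/110 101/107 100/106 102/110 106/112 95/101 85/90 87/93 86/92 81/86
206 89/95 87/92 70/74 68/71 67/70 68/71 67/71 66/70 71/74 68/72 87/92 96/102 97/103 97/105 94/101
209 94/99 88/93 50/52 49/51 51/52 47/51 47/48 46/52 48/51 53/55 89/94 102/108 100/106 100/107 84/88
212 93/100 83/88 55/57 47/49 47/50 46/48 50/52 47/49 48/51 52/54 88/93 104/109 100/106 101/107 89/95
215 94/101 84/90 54/60 56/57 74/70 81/77 86/83 69/72 51/52 48/51 86/93 100/106 99/107 102/109 99/106
218 94/99 85/90 77/80 80/72 89/73 95/77 98/80 101/83 88/81 59/59 86/94 101/107 99/105 100/106 101/106
221 93/99 91/96 77/73 79/65 87/71 94/76 100/83 101/82 100/85 89/89 92/97 100/108 114/121 114/119 105/112
224 99/104 74/78 73/67 81/67 90/75 93/75 101/81 100/81 104/85 104/104 100/107 110/117 119/126 116/123 111/117
227 63/67 67/69 75/69 80/64 87/69 91/75 97/79 100/82 102/85 100/99 93/100 96/102 97/104 101/108 97/106
230 60/63 68/70 71/64 80/68 88/70 96/79 98/79 98/81 103/85 115/108 96/102 87/90 80/72 84/79 94/94
```

>>> {"name": "apply_moves", "arguments": {"targets": [{"translation": [-0.005, 0.005, 0.1], "twist": 0, "hand": 0}, {"translation": [0, 0, 0.1], "twist": 0, "hand": 0}, {"translation": [0, 0, 0.1], "twist": 0, "hand": 0}, {"translation": [0, 0, 0.1], "twist": 0, "hand": 0}, {"translation": [0, 0, 0.05], "twist": 0, "hand": 0}, {"translation": [0, 0, 0], "twist": 0, "hand": 0}, {"translation": [0, 0, 0], "twist": 0, "hand": 0}]}}

```text
time: 14.75
tool_pos: [0.527, 0.0229, 0.0883]
tool_rot: [-0.0, 0.582, 0.813, -0.0]
contact_force: [0.5, 0.2, 0.8]
gripper_width: 0.143
grasp_force: 59.5
```

>>> {"name": "apply_moves", "arguments": {"targets": [{"translation": [0, 0, 0.025], "twist": 0, "hand": 0}, {"translation": [0, 0, 0], "twist": 0, "hand": 0}, {"translation": [0, 0, 0], "twist": 0, "hand": 0.3}, {"translation": [0, 0, 0], "twist": 0, "hand": 0.3}, {"translation": [0, 0, 0], "twist": 0, "hand": 0.3}, {"translation": [0, 0, -0.3], "twist": 0, "hand": 0.3}, {"translation": [0, 0, -0.4], "twist": 0, "hand": 0.3}, {"translation": [0, 0, -0.4], "twist": 0, "hand": 0.3}]}}

```text
time: 15.55
tool_pos: [0.5264, 0.0229, 0.1965]
tool_rot: [-0.001, 0.582, 0.813, -0.0]
contact_force: [0.5, 0.2, 0.6]
gripper_width: 0.303
grasp_force: 0.0
```

```bash
python3 -c "
from h import *
caps(.084)
rows(.4741,-.2985,0.18,48.8,12)"
```

```text
[253 191  16  21 271] [260.2 200.9] [0.5277 0.0222]
[267 211  17  21 269] [274.2 221.3] [0.5459 0.008 ]
[-0.24, -0.13, 0.02] 0.87
[-0.25, -0.11, 0.02] 0.87
[-0.26, -0.09, 0.02] 0.87
[-0.26, -0.06, 0.02] 0.87
[-0.27, -0.04, 0.02] 0.87
[-0.27, -0.02, 0.02] 0.87
[-0.27, 0.01, 0.02] 0.87
[-0.27, 0.03, 0.02] 0.87
[-0.27, 0.05, 0.02] 0.87
[-0.26, 0.08, 0.02] 0.87
[-0.25, 0.1, 0.02] 0.87
[-0.24, 0.12, 0.02] 0.87
```

>>> {"name": "apply_moves", "arguments": {"targets": [{"translation": [-0.24, -0.13, 0.02], "twist": 0.87, "hand": 0.4}, {"translation": [-0.25, -0.11, 0.02], "twist": 0.87, "hand": 0.4}, {"translation": [-0.26, -0.09, 0.02], "twist": 0.87, "hand": 0.4}, {"translation": [-0.26, -0.06, 0.02], "twist": 0.87, "hand": 0.4}, {"translation": [-0.27, -0.04, 0.02], "twist": 0.87, "hand": 0.4}, {"translation": [-0.27, -0.02, 0.02], "twist": 0.87, "hand": 0.4}, {"translation": [-0.27, 0.01, 0.02], "twist": 0.87, "hand": 0.4}, {"translation": [-0.27, 0.03, 0.02], "twist": 0.87, "hand": 0.4}]}}

```text
time: 16.4
tool_pos: [0.4901, -0.1924, 0.1797]
tool_rot: [0.0, 0.826, 0.564, 0.0]
contact_force: [0.5, 0.1, 0.1]
gripper_width: 0.399
grasp_force: 0.0
```

>>> {"name": "apply_moves", "arguments": {"targets": [{"translation": [-0.27, 0.05, 0.02], "twist": 0.87, "hand": 0.4}, {"translation": [-0.26, 0.08, 0.02], "twist": 0.87, "hand": 0.4}, {"translation": [-0.25, 0.1, 0.02], "twist": 0.87, "hand": 0.4}, {"translation": [-0.24, 0.12, 0.02], "twist": 0.87, "hand": 0.4}, {"translation": [0, 0, 0.3], "twist": 0, "hand": 0.4}, {"translation": [0, 0, 0], "twist": 0, "hand": 0.4}, {"translation": [0, 0, 0], "twist": 0, "hand": 0.4}, {"translation": [0, 0, 0], "twist": 0, "hand": 0.4}]}}

```text
time: 17.2
tool_pos: [0.4728, -0.2981, 0.1429]
tool_rot: [0.001, 0.91, 0.415, 0.0]
contact_force: [-0.0, 0.5, -0.7]
gripper_width: 0.398
grasp_force: 0.0
```

```bash
python3 -c "
from h import *
plan(*T['P2'],.074,48.8);caps()"
```

```text
psi 49.02 pos [ 0.4728 -0.2981  0.1429] twist 0.04 shift [-0.006  0.022  0.689]
[291 156  25  25 479] [303.  167.8] [ 0.5208 -0.2903]
[251 205  21  28 475] [261.1 219. ] [ 0.4744 -0.3   ]
```

>>> {"name": "apply_moves", "arguments": {"targets": [{"translation": [0, 0.024, 0.35], "twist": 0, "hand": 0.4}, {"translation": [0, 0, 0.34], "twist": 0, "hand": 0.4}, {"translation": [0, 0, 0], "twist": 0, "hand": 0.4}, {"translation": [0, 0, 0], "twist": 0, "hand": 0}, {"translation": [0, 0, 0], "twist": 0, "hand": 0}, {"translation": [0, 0, 0], "twist": 0, "hand": 0}, {"translation": [0, 0, 0], "twist": 0, "hand": 0}]}}

```text
time: 17.95
tool_pos: [0.4751, -0.3005, 0.0747]
tool_rot: [0.001, 0.91, 0.415, 0.001]
contact_force: [0.5, 0.0, 2.2]
gripper_width: 0.139
grasp_force: 58.4
```

>>> {"name": "apply_moves", "arguments": {"targets": [{"translation": [0, 0, -0.3], "twist": 0, "hand": 0}, {"translation": [0, 0, -0.4], "twist": 0, "hand": 0}, {"translation": [0, 0, -0.5], "twist": 0, "hand": 0}, {"translation": [0, 0, 0], "twist": 0, "hand": 0}, {"translation": [0, 0, 0], "twist": 0, "hand": 0}]}}

```text
time: 18.45
tool_pos: [0.4751, -0.3009, 0.1958]
tool_rot: [0.003, 0.91, 0.414, 0.001]
contact_force: [-0.0, -0.0, -0.7]
gripper_width: 0.139
grasp_force: 59.4
```

```bash
python3 -c "
from h import *
plan(*well(1),0.195,48.8);held(.0693)"
```

```text
psi 48.98 pos [ 0.4751 -0.3009  0.1958] twist 0.03 shift [ 2.562 -1.623  0.008]
seen rows 247 291 cols 246 273
-0.003 pred [248.7 295.3 242.8 272.1] tip [258.  222.1]
0 pred [243.6 290.  242.7 272.2] tip [258.  218.3]
0.003 pred [238.6 284.6 242.6 272.3] tip [258.  214.5]
```

>>> {"name": "apply_moves", "arguments": {"targets": [{"translation": [0.37, -0.23, 0], "twist": 0, "hand": 0}, {"translation": [0.37, -0.23, 0], "twist": 0, "hand": 0}, {"translation": [0.37, -0.23, 0], "twist": 0, "hand": 0}, {"translation": [0.37, -0.23, 0], "twist": 0, "hand": 0}, {"translation": [0.37, -0.23, 0], "twist": 0, "hand": 0}, {"translation": [0.37, -0.23, 0], "twist": 0, "hand": 0}, {"translation": [0.34, -0.24, 0], "twist": 0, "hand": 0}, {"translation": [0, 0, 0], "twist": 0, "hand": 0}]}}

```text
time: 19.3
tool_pos: [0.5187, 0.0037, 0.1905]
tool_rot: [-0.002, 0.909, 0.417, -0.001]
contact_force: [-0.8, -0.4, -0.1]
gripper_width: 0.138
grasp_force: 59.4
```

>>> {"name": "apply_moves", "arguments": {"targets": [{"translation": [0, 0, 0.2], "twist": 0, "hand": 0}, {"translation": [0, 0, 0.2], "twist": 0, "hand": 0}, {"translation": [0, 0, 0.2], "twist": 0, "hand": 0}, {"translation": [0, 0, 0], "twist": 0, "hand": 0}, {"translation": [0, 0, 0], "twist": 0, "hand": 0}]}}

```text
time: 19.8
tool_pos: [0.519, -0.0008, 0.1316]
tool_rot: [-0.001, 0.91, 0.414, -0.001]
contact_force: [-0.5, 0.1, 0.2]
gripper_width: 0.141
grasp_force: 59.4
```

```bash
python3 -c "
from h import *
plan(*well(1),0.086,48.8);im=held(.0693)
cal=get_calibration('wrist');print(proj(cal,[*well(1),.054]))
for r in range(200,232,3): print(r,' '.join('%d/%d'%(im[r,c,0],im[r,c,2]) for c in range(240,284,2)))
"
```

```text
psi 48.94 pos [ 0.519  -0.0008  0.1316] twist 0.02 shift [0.016 0.023 0.456]
seen rows 247 291 cols 246 273
-0.003 pred [248.7 295.3 242.8 272.1] tip [258.  222.1]
0 pred [243.6 290.  242.7 272.2] tip [258.  218.3]
0.003 pred [238.5 284.6 242.6 272.3] tip [258.  214.4]
[260.198686   212.27796428]
200 87/121 87/123 86/119 87/121 86/121 86/121 85/119 83/116 63/81 62/65 62/66 70/75 87/94 91/96 93/100 99/107 91/105 87/120 87/121 88/122 87/121 84/119
203 88/121 85/119 86/121 88/120 85/120 84/118 84/118 83/114 73/87 69/73 71/79 70/74 73/79 74/80 87/94 99/106 96/104 84/111 87/120 86/121 88/121 84/118
206 90/123 86/120 86/122 88/120 84/118 88/121 85/116 66/85 50/53 50/51 49/51 45/50 46/47 48/50 50/52 65/71 97/104 102/110 98/117 87/118 84/117 83/117
209 91/113 86/117 86/119 86/119 85/116 82/105 70/82 52/55 46/49 48/50 51/52 49/52 45/49 44/48 49/48 58/62 89/95 100/108 98/104 99/106 93/104 80/92
212 99/107 98/106 96/104 101/109 101/109 102/109 84/91 53/56 45/46 48/49 49/50 44/48 46/51 52/53 46/49 61/66 92/99 100/106 100/106 100/106 96/105 93/101
215 75/81 59/61 61/67 96/104 101/109 100/108 96/102 71/75 71/71 75/77 72/71 55/58 49/50 45/47 47/50 57/61 80/85 96/103 99/106 94/101 59/60 66/70
218 114/115 82/85 69/73 94/99 95/101 100/108 105/109 95/91 93/85 91/80 88/77 84/76 65/63 47/52 45/47 60/64 68/75 79/86 98/104 97/102 74/78 92/97
221 129/124 133/127 118/117 100/104 89/93 81/85 91/88 89/80 93/84 90/78 90/79 80/70 74/65 66/68 59/63 65/70 60/66 60/64 75/80 108/109 112/113 115/112
224 75/77 103/100 123/120 109/106 103/101 100/100 97/86 100/84 102/85 101/83 94/76 88/71 77/68 75/77 77/83 81/85 93/93 109/107 118/112 115/112 105/103 86/83
227 62/64 62/63 64/64 83/83 120/116 127/123 105/91 101/82 102/82 101/81 96/77 89/73 78/65 93/90 102/101 87/86 76/76 76/75 73/72 58/59 46/49 49/53
230 60/63 60/66 62/67 67/68 63/65 79/77 97/82 101/84 102/83 98/80 95/79 90/75 80/67 65/63 49/49 49/49 44/45 44/46 46/47 45/47 45/50 46/48
```

>>> {"name": "apply_moves", "arguments": {"targets": [{"translation": [0.005, 0.023, 0.05], "twist": 0, "hand": 0}, {"translation": [0, 0, 0.1], "twist": 0, "hand": 0}, {"translation": [0, 0, 0.1], "twist": 0, "hand": 0}, {"translation": [0, 0, 0.1], "twist": 0, "hand": 0}, {"translation": [0, 0, 0.08], "twist": 0, "hand": 0}, {"translation": [0, 0, 0], "twist": 0, "hand": 0}, {"translation": [0, 0, 0], "twist": 0, "hand": 0}]}}

```text
time: 20.55
tool_pos: [0.5218, -0.0014, 0.0895]
tool_rot: [-0.0, 0.91, 0.415, -0.0]
contact_force: [0.9, -1.0, -1.6]
gripper_width: 0.141
grasp_force: 59.4
```

>>> {"name": "apply_moves", "arguments": {"targets": [{"translation": [0, 0, 0.04], "twist": 0, "hand": 0}, {"translation": [0, 0, 0], "twist": 0, "hand": 0}, {"translation": [0, 0, 0], "twist": 0, "hand": 0.3}, {"translation": [0, 0, 0], "twist": 0, "hand": 0.3}, {"translation": [0, 0, 0], "twist": 0, "hand": 0.3}, {"translation": [0, 0, -0.3], "twist": 0, "hand": 0.3}, {"translation": [0, 0, -0.4], "twist": 0, "hand": 0.3}, {"translation": [0, 0, -0.4], "twist": 0, "hand": 0.3}]}}

```text
time: 21.35
tool_pos: [0.5213, -0.0014, 0.1965]
tool_rot: [-0.0, 0.91, 0.415, -0.001]
contact_force: [0.7, -0.2, -0.3]
gripper_width: 0.295
grasp_force: 0.0
```

```bash
python3 -c "
from h import *
caps(.084);print(well(0),well(1),well(2))
grab_frame('top')
for q in ('section','lid'):
  for c in ('top','side'):
    for r in recognise(c,q)[:2]: print(c,q,round(r['score'],2),np.round(r['point'],3))
rows(.61,.2,0.225,90,7)"
```

```text
[266 164  17  20 260] [273.7 173.7] [0.5465 0.0076]
[238 166  17  19 255] [246.4 175.2] [0.5282 0.0219]
[254 190  16  21 269] [261.2 200.2] [ 0.523  -0.0034]
[0.52648828 0.02265309] [ 0.52177835 -0.00113381] [0.54473337 0.00668072]
top section 0.69 [ 0.414 -0.086  0.046]
top section 0.62 [0.609 0.201 0.087]
side section 0.66 [0.602 0.186 0.062]
top lid 0.84 [0.456 0.2   0.067]
side lid 0.93 [0.459 0.209 0.05 ]
[0.3, -0.09, -0.04] -1.02
[0.31, -0.06, -0.04] -1.02
[0.31, -0.03, -0.04] -1.02
[0.31, 0.0, -0.04] -1.02
[0.31, 0.03, -0.04] -1.02
[0.31, 0.07, -0.04] -1.02
[0.3, 0.1, -0.04] -1.02
```

>>> {"name": "apply_moves", "arguments": {"targets": [{"translation": [0.3, -0.09, -0.04], "twist": -1, "hand": 1}, {"translation": [0.31, -0.06, -0.04], "twist": -1, "hand": 1}, {"translation": [0.31, -0.03, -0.04], "twist": -1, "hand": 1}, {"translation": [0.31, 0, -0.04], "twist": -1, "hand": 1}, {"translation": [0.31, 0.03, -0.04], "twist": -1, "hand": 1}, {"translation": [0.31, 0.07, -0.04], "twist": -1, "hand": 1}, {"translation": [0.3, 0.1, -0.04], "twist": -1, "hand": 1}, {"translation": [0, 0, 0], "twist": 0, "hand": 1}]}}

```text
time: 22.45
tool_pos: [0.6125, 0.2013, 0.2218]
tool_rot: [-0.001, 0.711, 0.703, -0.001]
contact_force: [0.7, 0.3, -0.7]
gripper_width: 1.002
grasp_force: 0.0
```

```bash
python3 -c "
from h import *
s=state();cal=get_calibration('wrist');print(s['tool_pos'],s['tool_rot']);im=grab_frame('wrist');np.save('cals.npy',cal['pose']);save('ws',im)
for r in recognise('wrist','section')[:3]: print(round(r['score'],2),np.round(r['point'],4),np.round(proj(cal,r['point'])))
for r in recognise('wrist','section_lug')[:3]: print(round(r['score'],2),np.round(r['point'],4),np.round(proj(cal,r['point'])))
u,v=proj(cal,[.608,.2,.09]).astype(int);u=min(max(u,75),437);v=min(max(v,60),324)
print(u,v);c=cv2.convertScaleAbs(im[v-60:v+60,u-75:u+75,::-1],alpha=1.5)
cv2.imwrite('pics/ws2.png',cv2.resize(c,None,fx=5,fy=5,interpolation=cv2.INTER_CUBIC))
"
```

```text
[0.61247186 0.20130005 0.22178776] [-0.00101683  0.71123452  0.70295368 -0.00073581]
0.83 [0.6134 0.2134 0.0945] [260. 182.]
0.9 [0.6111 0.2182 0.0937] [257. 177.]
254 194
```

View pics/ws2.png

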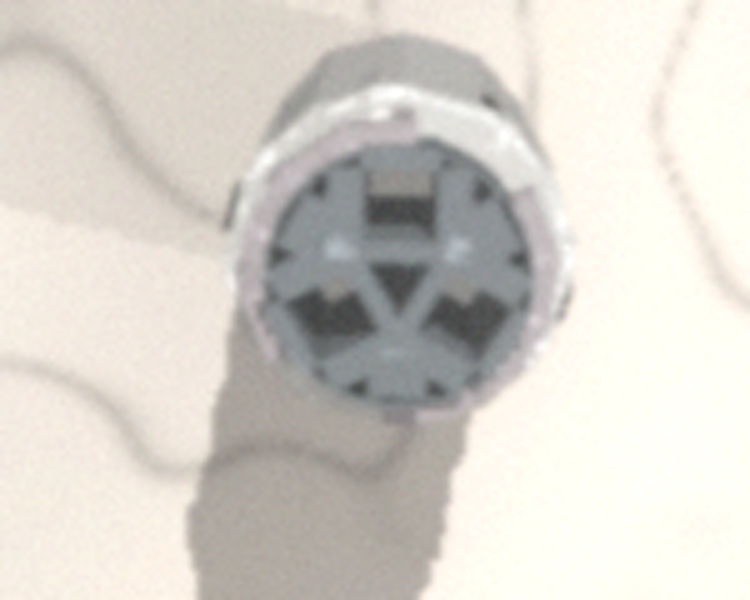

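```bash
python3 -c "
from h import *
cal=get_calibration('wrist');cal['pose']=np.load('cals.npy')
W=np.array([ray(cal,179+u/5,134+v/5,.1)[:2] for u,v in ((400,203),(335,317),(465,320))]);c=W.mean(0)
a=[np.degrees(np.arctan2(*(w-c)[::-1]))%360 for w in W];print(W,c,a,np.array(a)-[105,225,345],np.linalg.norm(W-c,axis=1))
m=np.array([ray(cal,179+u/5,134+v/5,.08)[:2] for u,v in ((232,205),(565,300))]);d=m[1]-m[0];print('marks',m.mean(0),np.linalg.norm(d),np.degrees(np.arctan2(d[1],d[0])))
# collar/spigot outline circle at .098
im=cv2.imread('pics/ws.png')
b=np.array([ray(cal,179+u/5,134+v/5,.1)[:2] for u,v in ((262,290),(538,290),(400,408))])
A=np.c_[2*b,np.ones(3)];x=np.linalg.solve(A,(b**2).sum(1));print('ring',x[:2],np.sqrt(x[2]+x[0]**2+x[1]**2))
"
```

```text
[[0.61280578 0.22158657]
 [0.60076458 0.200555  ]
 [0.62436335 0.19973074]] [0.61264457 0.20729077] [np.float64(89.35390523328351), np.float64(209.55255815780342), np.float64(327.17308245968434)] [-15.64609477 -15.44744184 -17.82691754] [0.01429671 0.01365668 0.01394575]
marks [0.61263424 0.20712976] 0.06724589807648144 -17.055083549795
ring [0.61263986 0.20774857] 0.0249990980921472
```

```bash
python3 -c "
from h import *
plan(.6126,.2072,.064,73.5)"
```

```text
psi 89.04 pos [0.6115 0.1981 0.2217] twist 2.71 shift [ 0.091 -0.015  1.577]
```

>>> {"name": "apply_moves", "arguments": {"targets": [{"translation": [0, 0, 0], "twist": 0.9, "hand": 1}, {"translation": [0, 0, 0], "twist": 0.9, "hand": 1}, {"translation": [0, 0, 0], "twist": 0.91, "hand": 1}, {"translation": [0.09, -0.015, 0.3], "twist": 0, "hand": 1}, {"translation": [0, 0, 0.4], "twist": 0, "hand": 1}, {"translation": [0, 0, 0.1], "twist": 0, "hand": 1}, {"translation": [0, 0, 0], "twist": 0, "hand": 1}, {"translation": [0, 0, 0], "twist": 0, "hand": 1}]}}

```text
time: 23.4
tool_pos: [0.6141, 0.2072, 0.1451]
tool_rot: [0.0, 0.801, 0.598, 0.001]
contact_force: [0.1, 0.2, 0.2]
gripper_width: 1.0
grasp_force: 0.0
```

```bash
python3 -c "
from h import *
plan(.6126,.2072,.064,73.5)
cal=get_calibration('wrist');im=grab_frame('wrist')
print('axis pred',proj(cal,[.6126,.2072,.1]),[np.round(proj(cal,[.6126+.0325*a*np.cos(np.radians(-16.5)),.2072+.0325*a*np.sin(np.radians(-16.5)),.086]),1) for a in(-1,1)])
g=im.mean(2)
for r in (215,235): print(r,g[r,150:370:4].astype(int).tolist())
for r in recognise('wrist','section')[:2]: print(round(r['score'],2),np.round(r['point'],4),np.round(proj(cal,r['point'])))
"
```

```text
psi 73.5 pos [0.6141 0.2072 0.1451] twist 0.0 shift [-0.004 -0.014  0.811]
axis pred [255.82717781 232.53580902] [array([209.1, 224.1]), array([302.9, 224. ])]
215 [144, 144, 142, 141, 140, 139, 138, 139, 139, 137, 137, 134, 135, 134, 130, 144, 121, 120, 89, 66, 89, 90, 90, 47, 45, 47, 50, 66, 90, 93, 92, 90, 91, 92, 74, 122, 123, 139, 144, 158, 157, 160, 160, 161, 160, 161, 164, 162, 161, 163, 163, 162, 161, 161, 162]
235 [156, 151, 153, 151, 151, 150, 149, 149, 149, 148, 148, 147, 147, 146, 148, 138, 113, 84, 63, 87, 86, 87, 67, 74, 84, 74, 55, 47, 86, 69, 45, 45, 46, 45, 60, 93, 120, 132, 154, 158, 160, 159, 160, 161, 161, 164, 164, 164, 165, 165, 163, 163, 162, 161, 164]
0.96 [0.6202 0.2159 0.096 ] [263. 215.]
```

>>> {"name": "apply_moves", "arguments": {"targets": [{"translation": [0, -0.014, 0.4], "twist": 0, "hand": 1}, {"translation": [0, 0, 0.4], "twist": 0, "hand": 1}, {"translation": [0, 0, 0], "twist": 0, "hand": 1}, {"translation": [0, 0, 0], "twist": 0, "hand": 0.6}, {"translation": [0, 0, 0], "twist": 0, "hand": 0.6}, {"translation": [0, 0, 0], "twist": 0, "hand": 0.6}, {"translation": [0, 0, 0], "twist": 0, "hand": 0.6}]}}

```text
time: 24.2
tool_pos: [0.6143, 0.2085, 0.0671]
tool_rot: [0.001, 0.801, 0.599, 0.002]
contact_force: [-0.0, 0.2, 5.9]
gripper_width: 0.753
grasp_force: 67.5
```

>>> {"name": "apply_moves", "arguments": {"targets": [{"translation": [0, 0, -0.3], "twist": 0, "hand": 0}, {"translation": [0, 0, -0.4], "twist": 0, "hand": 0}, {"translation": [0, 0, -0.5], "twist": 0, "hand": 0}, {"translation": [0, 0, 0], "twist": 0, "hand": 0}, {"translation": [0, 0, 0], "twist": 0, "hand": 0}]}}

```text
time: 24.7
tool_pos: [0.6132, 0.2082, 0.1863]
tool_rot: [0.001, 0.801, 0.599, 0.002]
contact_force: [0.1, -0.4, -2.4]
gripper_width: 0.754
grasp_force: 67.5
```

```bash
python3 -c "
from h import *
s=state();print(s['gripper_width'],s['grasp_force'],s['contact_force'])
rows(.531,.0094,0.187,168.8,17)"
```

```text
0.7544834857242881 67.45518670650199 [ 0.14306961 -0.3795061  -2.41795061]
[-0.13, -0.01, -0.0] -0.98
[-0.12, -0.03, -0.0] -0.98
[-0.12, -0.04, -0.0] -0.98
[-0.12, -0.05, -0.0] -0.98
[-0.11, -0.06, -0.0] -0.98
[-0.1, -0.07, -0.0] -0.98
[-0.1, -0.08, -0.0] -0.98
[-0.09, -0.09, -0.0] -0.98
[-0.08, -0.1, -0.0] -0.98
[-0.07, -0.11, -0.0] -0.98
[-0.06, -0.11, -0.0] -0.98
[-0.05, -0.12, -0.0] -0.98
[-0.04, -0.12, -0.0] -0.98
[-0.02, -0.12, -0.0] -0.98
[-0.01, -0.13, -0.0] -0.98
[0.0, -0.13, -0.0] -0.98
[0.01, -0.13, -0.0] -0.98
```

>>> {"name": "apply_moves", "arguments": {"targets": [{"translation": [-0.13, -0.01, 0], "twist": -0.98, "hand": 0}, {"translation": [-0.12, -0.03, 0], "twist": -0.98, "hand": 0}, {"translation": [-0.12, -0.04, 0], "twist": -0.98, "hand": 0}, {"translation": [-0.12, -0.05, 0], "twist": -0.98, "hand": 0}, {"translation": [-0.11, -0.06, 0], "twist": -0.98, "hand": 0}, {"translation": [-0.1, -0.07, 0], "twist": -0.98, "hand": 0}, {"translation": [-0.1, -0.08, 0], "twist": -0.98, "hand": 0}, {"translation": [-0.09, -0.09, 0], "twist": -0.98, "hand": 0}]}}

```text
time: 25.5
tool_pos: [0.5713, 0.1139, 0.1807]
tool_rot: [-0.002, 0.51, 0.86, -0.001]
contact_force: [0.2, 0.3, -1.8]
gripper_width: 0.753
grasp_force: 67.1
```

>>> {"name": "apply_moves", "arguments": {"targets": [{"translation": [-0.08, -0.1, 0], "twist": -0.98, "hand": 0}, {"translation": [-0.07, -0.11, 0], "twist": -0.98, "hand": 0}, {"translation": [-0.06, -0.11, 0], "twist": -0.98, "hand": 0}, {"translation": [-0.05, -0.12, 0], "twist": -0.98, "hand": 0}, {"translation": [-0.04, -0.12, 0], "twist": -0.98, "hand": 0}, {"translation": [-0.02, -0.12, 0], "twist": -0.98, "hand": 0}, {"translation": [-0.01, -0.13, 0], "twist": -0.98, "hand": 0}, {"translation": [0, -0.13, 0], "twist": -0.98, "hand": 0}]}}

```text
time: 26.3
tool_pos: [0.5322, 0.0198, 0.1809]
tool_rot: [-0.003, 0.142, 0.99, -0.0]
contact_force: [0.1, 0.2, -1.5]
gripper_width: 0.753
grasp_force: 67.1
```

>>> {"name": "apply_moves", "arguments": {"targets": [{"translation": [0.01, -0.13, 0], "twist": -0.98, "hand": 0}, {"translation": [0, 0, 0], "twist": 0, "hand": 0}, {"translation": [0, 0, 0], "twist": 0, "hand": 0}]}}

```text
time: 26.6
tool_pos: [0.5284, 0.0082, 0.182]
tool_rot: [-0.002, 0.097, 0.995, 0.0]
contact_force: [-0.2, -0.5, -1.1]
gripper_width: 0.752
grasp_force: 67.2
```

```bash
python3 -c "
from h import *
plan(.531,.0094,.167,168.8)
s=state();print(s['gripper_width'],s['grasp_force'],s['tool_rot'])
cal=get_calibration('wrist');im=grab_frame('wrist');save('wh',im);np.save('calh.npy',cal['pose'])
z=s['tool_pos'][2]+.033
print('TCP axis at top',proj(cal,[*s['tool_pos'][:2],z]))
c=cv2.convertScaleAbs(im[170:330,160:360,::-1],alpha=1.5)
cv2.imwrite('pics/wh2.png',cv2.resize(c,None,fx=4,fy=3.75,interpolation=cv2.INTER_CUBIC) if 0 else cv2.resize(c,None,fx=3.7,fy=3.7,interpolation=cv2.INTER_CUBIC))
"
```

```text
psi 168.87 pos [0.5284 0.0082 0.182 ] twist 0.01 shift [-0.023  0.017  0.15 ]
0.7516594422581057 67.1639258461073 [-1.51383948e-03  9.70162502e-02  9.95281614e-01  2.54402321e-04]
TCP axis at top [260.56322647 318.43823383]
```

View pics/wh2.png

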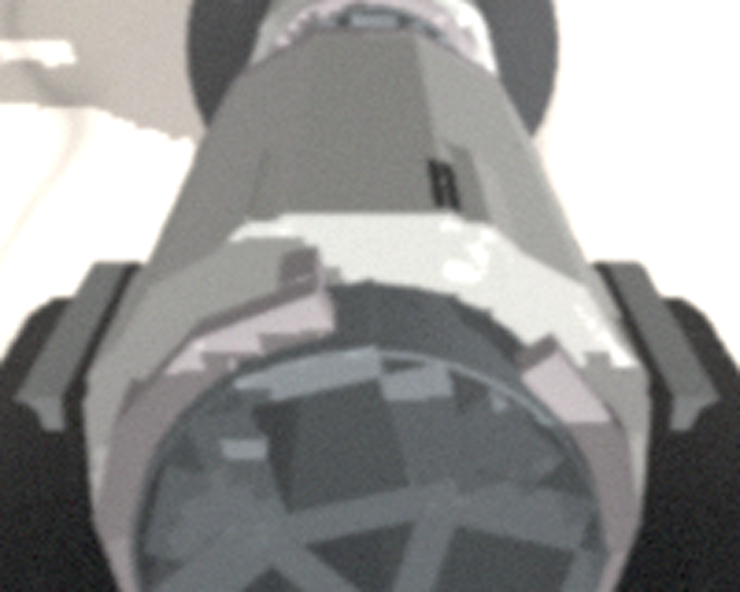

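```bash
python3 -c "
from h import *
from scipy.spatial.transform import Rotation as Ro
s=state();w,a,b,c=s['tool_rot'];R=Ro.from_quat([a,b,c,w]).as_matrix()
cal=get_calibration('wrist');print(s['tool_pos'])
for o in(-.003,0,.003):
  print(o,[np.round(proj(cal,s['tool_pos']+R@[.0325+o,0,z]),1).tolist() for z in(-.019,.067)], np.round(proj(cal,s['tool_pos']+R@[o+.0245,0,-.033]),1))
g=cv2.imread('pics/wh.png').mean(2)
for c in (255,262,268): print(c,g[168:186,c].astype(int).tolist(),g[220:234,c].astype(int).tolist(),g[240:280,c].astype(int).tolist())
"
```

```text
[0.52878333 0.00833486 0.18245053]
-0.003 [[260.4, 232.0], [259.7, 179.7]] [260.6 269. ]
0 [[260.4, 225.0], [259.7, 175.4]] [260.6 261.6]
0.003 [[260.4, 217.9], [259.7, 171.2]] [260.6 254. ]
255 [139, 134, 112, 90, 82, 84, 93, 97, 92, 82, 81, 83, 86, 86, 87, 86, 84, 86] [88, 85, 90, 87, 86, 89, 90, 113, 144, 155, 156, 155, 153, 155] [154, 155, 153, 152, 156, 145, 108, 72, 59, 57, 59, 60, 58, 58, 56, 59, 57, 57, 54, 58, 61, 58, 57, 65, 86, 111, 109, 102, 100, 97, 97, 101, 93, 82, 65, 60, 59, 58, 58, 56]
262 [132, 133, 125, 101, 85, 77, 93, 101, 100, 89, 84, 91, 90, 87, 84, 88, 87, 87] [88, 88, 87, 86, 86, 87, 92, 112, 142, 152, 153, 155, 153, 155] [154, 156, 154, 155, 152, 142, 104, 70, 61, 62, 61, 60, 62, 56, 60, 61, 61, 62, 64, 61, 60, 59, 60, 67, 79, 93, 94, 91, 89, 93, 92, 91, 83, 75, 68, 67, 62, 60, 59, 55]
268 [129, 132, 133, 129, 106, 89, 71, 64, 67, 73, 89, 94, 88, 89, 87, 87, 88, 85] [87, 85, 86, 86, 87, 86, 88, 112, 141, 153, 155, 152, 156, 154] [154, 153, 154, 153, 155, 152, 134, 94, 66, 61, 59, 61, 63, 63, 60, 61, 61, 60, 59, 60, 61, 64, 60, 61, 67, 87, 88, 70, 60, 62, 80, 94, 98, 100, 99, 97, 97, 95, 77, 68]
```

>>> {"name": "apply_moves", "arguments": {"targets": [{"translation": [-0.007, 0.015, 0.1], "twist": 0, "hand": 0}, {"translation": [0, 0, 0.15], "twist": 0, "hand": 0}, {"translation": [0, 0, 0.15], "twist": 0, "hand": 0}, {"translation": [0, 0, 0.1], "twist": 0, "hand": 0}, {"translation": [0, 0, 0], "twist": 0, "hand": 0}, {"translation": [0, 0, 0], "twist": 0, "hand": 0}, {"translation": [0, 0, 0], "twist": 0, "hand": 0}]}}

```text
time: 27.35
tool_pos: [0.5309, 0.0092, 0.1345]
tool_rot: [0.001, 0.096, 0.995, -0.0]
contact_force: [-0.6, -0.2, -1.1]
gripper_width: 0.754
grasp_force: 67.2
```

```bash
python3 -c "
from h import *
plan(.531,.0094,.1071,168.8);print(state()['contact_force'])"
```

```text
psi 169.01 pos [0.5309 0.0092 0.1345] twist 0.04 shift [-0.     0.002  0.274]
[-0.59435674 -0.18383198 -1.05775045]
```

>>> {"name": "apply_moves", "arguments": {"targets": [{"translation": [0.01, 0.002, 0], "twist": 0.02, "hand": 0}, {"translation": [0, 0, 0.05], "twist": 0, "hand": 0}, {"translation": [0, 0, 0.05], "twist": 0, "hand": 0}, {"translation": [0, 0, 0.05], "twist": 0, "hand": 0}, {"translation": [0, 0, 0], "twist": 0, "hand": 0}]}}

```text
time: 27.85
tool_pos: [0.5286, 0.0097, 0.1175]
tool_rot: [-0.001, 0.097, 0.995, 0.0]
contact_force: [-0.2, -1.1, -1.3]
gripper_width: 0.749
grasp_force: 67.2
```

>>> {"name": "apply_moves", "arguments": {"targets": [{"translation": [0, 0, 0.03], "twist": 0, "hand": 0}, {"translation": [0, 0, 0.03], "twist": 0, "hand": 0}, {"translation": [0, 0, 0], "twist": 0, "hand": 0}]}}

```text
time: 28.15
tool_pos: [0.5291, 0.0097, 0.1122]
tool_rot: [-0.0, 0.097, 0.995, 0.0]
contact_force: [-0.5, 0.4, -2.1]
gripper_width: 0.753
grasp_force: 67.2
```

>>> {"name": "apply_moves", "arguments": {"targets": [{"translation": [0, 0, 0.025], "twist": 0, "hand": 0}, {"translation": [0, 0, 0.02], "twist": 0, "hand": 0}, {"translation": [0, 0, 0], "twist": 0, "hand": 0}, {"translation": [0, 0, 0], "twist": 0, "hand": 0}]}}

```text
time: 28.55
tool_pos: [0.5294, 0.0097, 0.1083]
tool_rot: [-0.0, 0.097, 0.995, -0.0]
contact_force: [0.1, 0.1, -1.9]
gripper_width: 0.753
grasp_force: 67.2
```

>>> {"name": "apply_moves", "arguments": {"targets": [{"translation": [0, 0, 0.015], "twist": 0, "hand": 0}, {"translation": [0, 0, 0], "twist": 0, "hand": 0}, {"translation": [0, 0, 0.015], "twist": 0, "hand": 0}, {"translation": [0, 0, 0], "twist": 0, "hand": 0}]}}

```text
time: 28.95
tool_pos: [0.5299, 0.0096, 0.1071]
tool_rot: [0.0, 0.097, 0.995, -0.0]
contact_force: [-3.3, -1.4, 7.1]
gripper_width: 0.754
grasp_force: 68.3
```

>>> {"name": "apply_moves", "arguments": {"targets": [{"translation": [0, 0.001, -0.015], "twist": 0.5, "hand": 0}, {"translation": [0, 0.001, 0], "twist": 0.9, "hand": 0}, {"translation": [0, 0.001, 0], "twist": 0.9, "hand": 0}, {"translation": [0, 0.001, 0], "twist": 0.9, "hand": 0}, {"translation": [0, 0.001, 0], "twist": 0.9, "hand": 0}, {"translation": [0, 0.001, 0], "twist": 0.9, "hand": 0}, {"translation": [0, 0, 0], "twist": 0, "hand": 0}]}}

```text
time: 29.65
tool_pos: [0.5299, 0.0103, 0.1072]
tool_rot: [0.0, 0.34, 0.94, 0.0]
contact_force: [-0.4, 1.0, -0.1]
gripper_width: 0.752
grasp_force: 67.5
```

>>> {"name": "apply_moves", "arguments": {"targets": [{"translation": [0, 0.001, 0], "twist": 1, "hand": 0}, {"translation": [0, 0.001, 0], "twist": 1, "hand": 0}, {"translation": [0, 0.001, 0], "twist": 1, "hand": 0}, {"translation": [0, 0.001, 0], "twist": 1, "hand": 0}, {"translation": [0, 0.001, 0], "twist": 1, "hand": 0}, {"translation": [0, 0.001, 0], "twist": 1, "hand": 0}, {"translation": [0, 0.001, 0], "twist": 1, "hand": 0}, {"translation": [0, 0, 0], "twist": 0, "hand": 0}]}}

```text
time: 30.45
tool_pos: [0.5306, 0.0106, 0.1071]
tool_rot: [0.0, 0.641, 0.767, 0.0]
contact_force: [-0.0, 0.1, 0.9]
gripper_width: 0.755
grasp_force: 67.4
```

```bash
python3 -c "
from h import *
plan(.531,.0094,.1071,93.8);s=state();print(s['contact_force'],s['ft_torque'])"
```

```text
psi 100.25 pos [0.5306 0.0106 0.1071] twist 1.13 shift [-0.012  0.003  0.   ]
[-0.02095122  0.13708426  0.91094119] [ 0.11128512 -0.08461118 -0.06950004]
```

Continue to the stop, watching the torque.

>>> {"name": "apply_moves", "arguments": {"targets": [{"translation": [0, 0.001, 0], "twist": 0.8, "hand": 0}, {"translation": [0, 0, 0], "twist": 0.4, "hand": 0}, {"translation": [0, 0, 0], "twist": 0.3, "hand": 0}, {"translation": [0, 0, 0], "twist": 0, "hand": 0}]}}

```text
time: 30.85
tool_pos: [0.5305, 0.0103, 0.1071]
tool_rot: [0.0, 0.696, 0.718, -0.0]
contact_force: [-0.6, -0.8, 2.2]
gripper_width: 0.752
grasp_force: 67.5
```

```bash
python3 -c "
from h import *
plan(.531,.0094,.1071,93.8);s=state();print(s['contact_force'],s['ft_torque'])"
```

```text
psi 91.8 pos [0.5305 0.0103 0.1071] twist -0.35 shift [-0.01   0.004  0.   ]
[-0.56524776 -0.84396561  2.23253488] [-0.00784938  0.06532281  0.55687858]
```

>>> {"name": "apply_moves", "arguments": {"targets": [{"translation": [0, 0, 0], "twist": 0.3, "hand": 0}, {"translation": [0, 0, 0], "twist": 0, "hand": 0}, {"translation": [0, 0, 0], "twist": 0, "hand": 0}]}}

```text
time: 31.15
tool_pos: [0.5306, 0.0104, 0.1072]
tool_rot: [0.001, 0.707, 0.707, -0.0]
contact_force: [-1.3, -0.6, 2.2]
gripper_width: 0.753
grasp_force: 67.5
```

```bash
python3 -c "
from h import *
plan(.531,.0094,.1071,93.8);s=state();print(s['contact_force'],s['ft_torque'])"
```

```text
psi 90.05 pos [0.5306 0.0104 0.1072] twist -0.66 shift [-0.01   0.004  0.001]
[-1.29388084 -0.55631268  2.1781141 ] [-0.12636021  0.01905158  1.38630666]
```

>>> {"name": "apply_moves", "arguments": {"targets": [{"translation": [0, 0, 0], "twist": 0, "hand": 1}, {"translation": [0, 0, 0], "twist": 0, "hand": 1}, {"translation": [0, 0, 0], "twist": 0, "hand": 1}, {"translation": [0, 0, 0], "twist": 0, "hand": 1}, {"translation": [0, 0, -0.4], "twist": 0, "hand": 1}, {"translation": [0, 0, -0.5], "twist": 0, "hand": 1}, {"translation": [0, 0, -0.4], "twist": 0, "hand": 1}, {"translation": [0, 0, 0], "twist": 0, "hand": 1}]}}

```text
time: 31.95
tool_pos: [0.5339, 0.0102, 0.245]
tool_rot: [0.005, 0.708, 0.706, 0.004]
contact_force: [0.6, -0.4, 0.2]
gripper_width: 1.0
grasp_force: 0.0
```

```bash
python3 -c "
from h import *
s=state();cal=get_calibration('wrist');print(s['tool_pos'],s['tool_rot'],s['gripper_width']);im=grab_frame('wrist');save('wl',im);np.save('call.npy',cal['pose'])
u,v=proj(cal,[*B,.13]).astype(int);u=min(max(u,75),437);v=min(max(v,60),324);print(u-75,v-60)
c=cv2.convertScaleAbs(im[v-60:v+60,u-75:u+75,::-1],alpha=1.5)
cv2.imwrite('pics/wl2.png',cv2.resize(c,None,fx=5,fy=5,interpolation=cv2.INTER_CUBIC))
"
```

```text
[0.53393401 0.01019578 0.24502234] [0.00533854 0.70826105 0.70591732 0.00430256] 0.999708456426782
178 139
```

View pics/wl2.png

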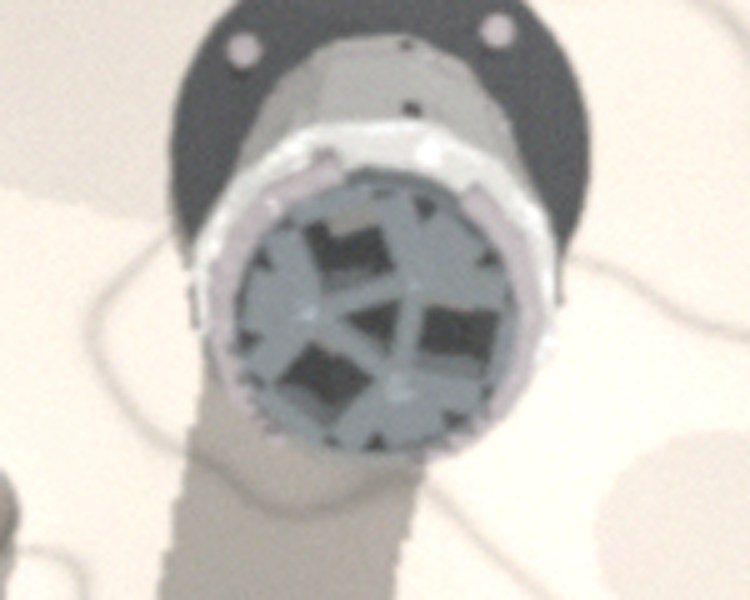

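```bash
python3 -c "
from h import *
cal=get_calibration('wrist');cal['pose']=np.load('call.npy')
W=np.array([ray(cal,178+u/5,139+v/5,.14)[:2] for u,v in ((350,253),(324,382),(458,338))]);c=W.mean(0)
a=[np.degrees(np.arctan2(*(w-c)[::-1]))%360 for w in W];print(c,np.array(a)-[105,225,345],np.linalg.norm(W-c,axis=1))
rows(.521,-.2892,.2,48.8,8)
plan(.521,-.2892,.2,108.8)"
```

```text
[0.53104595 0.0085953 ] [4.27910314 3.00300968 4.86797996] [0.01352969 0.01387736 0.01397019]
[-0.37, -0.01, 0.05] 0.89
[-0.37, 0.02, 0.05] 0.89
[-0.37, 0.05, 0.05] 0.89
[-0.36, 0.09, 0.05] 0.89
[-0.36, 0.12, 0.05] 0.89
[-0.34, 0.15, 0.05] 0.89
[-0.33, 0.18, 0.05] 0.89
[-0.31, 0.21, 0.05] 0.89
psi 89.81 pos [0.5324 0.0104 0.2413] twist -3.31 shift [-2.799 -1.074  0.413]
```

>>> {"name": "apply_moves", "arguments": {"targets": [{"translation": [0, 0, 0], "twist": -0.83, "hand": 0.4}, {"translation": [0, 0, 0], "twist": -0.83, "hand": 0.4}, {"translation": [0, 0, 0], "twist": -0.83, "hand": 0.4}, {"translation": [0, 0, 0], "twist": -0.82, "hand": 0.4}, {"translation": [-0.4, -0.153, 0.05], "twist": 0, "hand": 0.4}, {"translation": [-0.4, -0.153, 0.05], "twist": 0, "hand": 0.4}, {"translation": [-0.4, -0.153, 0.05], "twist": 0, "hand": 0.4}, {"translation": [-0.4, -0.153, 0.05], "twist": 0, "hand": 0.4}]}}

```text
time: 32.8
tool_pos: [0.5228, -0.1617, 0.2146]
tool_rot: [-0.001, 0.582, 0.813, -0.0]
contact_force: [1.4, 0.7, 0.3]
gripper_width: 0.397
grasp_force: 0.0
```

>>> {"name": "apply_moves", "arguments": {"targets": [{"translation": [-0.4, -0.153, 0.1], "twist": 0, "hand": 0.4}, {"translation": [-0.4, -0.153, 0.2], "twist": 0, "hand": 0.4}, {"translation": [-0.4, -0.153, 0.2], "twist": 0, "hand": 0.4}, {"translation": [0, 0, 0.25], "twist": 0, "hand": 0.4}, {"translation": [0, 0, 0], "twist": 0, "hand": 0.4}, {"translation": [0, 0, 0], "twist": 0, "hand": 0.4}]}}

```text
time: 33.4
tool_pos: [0.5182, -0.288, 0.1401]
tool_rot: [-0.002, 0.582, 0.813, 0.0]
contact_force: [-0.3, 0.1, 0.5]
gripper_width: 0.397
grasp_force: 0.0
```

```bash
python3 -c "
from h import *
plan(.521,-.2898,.074,108.8);caps()"
```

```text
psi 108.79 pos [ 0.5182 -0.288   0.1401] twist -0.0 shift [-0.026  0.021  0.661]
[252 209  21  28 487] [261.7 222.8] [ 0.5208 -0.2896]
```

>>> {"name": "apply_moves", "arguments": {"targets": [{"translation": [-0.02, 0.02, 0.33], "twist": 0, "hand": 0.4}, {"translation": [0, 0, 0.33], "twist": 0, "hand": 0.4}, {"translation": [0, 0, 0], "twist": 0, "hand": 0.4}, {"translation": [0, 0, 0], "twist": 0, "hand": 0}, {"translation": [0, 0, 0], "twist": 0, "hand": 0}, {"translation": [0, 0, 0], "twist": 0, "hand": 0}, {"translation": [0, 0, 0], "twist": 0, "hand": 0}]}}

```text
time: 34.15
tool_pos: [0.5228, -0.2909, 0.078]
tool_rot: [0.002, 0.582, 0.813, -0.0]
contact_force: [-1.5, 0.4, 3.8]
gripper_width: 0.138
grasp_force: 58.7
```

>>> {"name": "apply_moves", "arguments": {"targets": [{"translation": [0, 0, -0.3], "twist": 0, "hand": 0}, {"translation": [0, 0, -0.45], "twist": 0, "hand": 0}, {"translation": [0, 0, -0.45], "twist": 0, "hand": 0}, {"translation": [0, 0, -0.45], "twist": 0, "hand": 0}, {"translation": [0, 0, 0], "twist": 0, "hand": 0}, {"translation": [0, 0, 0], "twist": 0, "hand": 0}]}}

```text
time: 34.75
tool_pos: [0.5227, -0.2909, 0.2438]
tool_rot: [0.003, 0.582, 0.813, 0.0]
contact_force: [0.5, 0.6, 0.2]
gripper_width: 0.14
grasp_force: 59.3
```

```bash
python3 -c "
from h import *
plan(*well(0,np.array([.531,.0092]),4),0.235,108.8);held(.0693)"
```

```text
psi 108.79 pos [ 0.5227 -0.2909  0.2438] twist -0.0 shift [2.954 1.045 0.088]
seen rows 241 283 cols 246 272
-0.003 pred [248.1 294.7 244.1 273.5] tip [258.8 221.7]
0 pred [243.1 289.4 244.  273.6] tip [258.8 217.9]
0.003 pred [238.  284.  243.9 273.7] tip [258.8 214. ]
```

>>> {"name": "apply_moves", "arguments": {"targets": [{"translation": [0.42, 0.15, 0], "twist": 0, "hand": 0}, {"translation": [0.42, 0.15, 0], "twist": 0, "hand": 0}, {"translation": [0.42, 0.15, 0], "twist": 0, "hand": 0}, {"translation": [0.42, 0.15, 0], "twist": 0, "hand": 0}, {"translation": [0.42, 0.15, 0], "twist": 0, "hand": 0}, {"translation": [0.42, 0.15, 0], "twist": 0, "hand": 0}, {"translation": [0.42, 0.15, 0], "twist": 0, "hand": 0}, {"translation": [0, 0, 0], "twist": 0, "hand": 0}]}}

```text
time: 35.6
tool_pos: [0.525, 0.0263, 0.2384]
tool_rot: [-0.002, 0.58, 0.815, -0.0]
contact_force: [0.2, -0.6, -0.3]
gripper_width: 0.133
grasp_force: 59.3
```

>>> {"name": "apply_moves", "arguments": {"targets": [{"translation": [0, 0, 0.15], "twist": 0, "hand": 0}, {"translation": [0, 0, 0.1], "twist": 0, "hand": 0}, {"translation": [0, 0, 0], "twist": 0, "hand": 0}, {"translation": [0, 0, 0], "twist": 0, "hand": 0}, {"translation": [0, 0, 0], "twist": 0, "hand": 0}]}}

```text
time: 36.1
tool_pos: [0.5266, 0.021, 0.2159]
tool_rot: [0.0, 0.583, 0.813, 0.0]
contact_force: [0.4, 0.5, -0.3]
gripper_width: 0.138
grasp_force: 59.3
```

```bash
python3 -c "
from h import *
w=well(0,np.array([.531,.0092]),4)
plan(*w,0.174,108.8);im=held(.072)
cal=get_calibration('wrist');print(proj(cal,[*w,.14]))
for r in range(197,232,3): print(r,' '.join('%d/%d'%(im[r,c,0],im[r,c,2]) for c in range(244,278,2)))
"
```

```text
psi 108.7 pos [0.5266 0.021  0.2159] twist -0.02 shift [0.014 0.003 0.419]
seen rows 241 283 cols 246 272
-0.003 pred [245.8 291.2 244.4 273.2] tip [258.8 220.3]
0 pred [240.8 286.  244.3 273.3] tip [258.8 216.5]
0.003 pred [235.8 280.7 244.2 273.4] tip [258.8 212.7]
[258.94437282 212.84012136]
197 128/124 137/132 128/124 132/126 134/130 131/128 126/124 130/126 132/128 123/122 84/87 78/82 84/88 105/105 129/127 148/145 153/150
200 128/124 136/134 111/109 94/96 89/94 93/96 91/95 92/95 94/99 89/96 89/94 87/92 81/86 83/87 79/85 84/90 98/101
203 85/89 81/84 67/71 88/93 90/96 94/101 98/104 97/104 95/104 100/105 98/102 100/105 86/89 74/78 85/89 84/90 77/81
206 92/100 90/95 91/95 71/72 53/57 51/55 54/56 52/55 53/57 51/56 54/55 60/63 88/94 96/103 97/103 97/105 90/94
209 90/96 91/95 91/95 65/68 48/49 47/51 48/50 50/49 48/50 50/51 46/49 55/58 85/90 101/105 95/105 96/103 76/80
212 91/96 89/95 89/94 70/72 55/56 71/67 84/74 94/80 92/82 76/74 52/51 51/52 88/94 100/104 97/105 98/104 84/88
215 97/105 95/103 95/98 77/83 72/66 79/67 89/73 95/77 98/81 99/83 88/81 60/61 93/97 97/104 97/103 97/102 96/103
218 93/104 87/93 89/94 77/78 76/64 79/67 86/71 94/78 100/81 99/81 96/82 66/68 93/100 97/104 98/105 98/104 97/104
221 99/106 72/79 71/74 69/70 70/61 82/66 86/72 89/72 95/75 97/78 100/89 93/96 95/101 100/107 110/116 115/123 100/105
224 84/89 75/80 73/76 70/70 75/65 81/67 87/70 92/76 98/78 96/78 103/86 104/103 103/108 118/128 121/128 119/128 103/109
227 67/73 69/73 68/72 74/72 72/61 81/69 89/73 93/75 99/78 98/80 101/84 105/100 98/106 97/102 94/99 98/105 97/104
230 53/56 53/56 65/70 72/72 74/63 83/67 89/69 96/74 99/77 100/79 100/81 107/98 97/100 76/82 54/55 65/66 85/91
```

>>> {"name": "apply_moves", "arguments": {"targets": [{"translation": [-0.005, 0.003, 0.08], "twist": 0, "hand": 0}, {"translation": [0, 0, 0.08], "twist": 0, "hand": 0}, {"translation": [0, 0, 0.08], "twist": 0, "hand": 0}, {"translation": [0, 0, 0.08], "twist": 0, "hand": 0}, {"translation": [0, 0, 0.06], "twist": 0, "hand": 0}, {"translation": [0, 0, 0], "twist": 0, "hand": 0}, {"translation": [0, 0, 0], "twist": 0, "hand": 0}]}}

```text
time: 36.85
tool_pos: [0.5268, 0.0216, 0.1777]
tool_rot: [-0.0, 0.582, 0.813, -0.0]
contact_force: [0.2, 0.2, 0.1]
gripper_width: 0.136
grasp_force: 59.3
```

>>> {"name": "apply_moves", "arguments": {"targets": [{"translation": [0, 0, 0.03], "twist": 0, "hand": 0}, {"translation": [0, 0, 0], "twist": 0, "hand": 0}, {"translation": [0, 0, 0], "twist": 0, "hand": 0.3}, {"translation": [0, 0, 0], "twist": 0, "hand": 0.3}, {"translation": [0, 0, 0], "twist": 0, "hand": 0.3}, {"translation": [0, 0, -0.3], "twist": 0, "hand": 0.3}, {"translation": [0, 0, -0.4], "twist": 0, "hand": 0.3}, {"translation": [0, 0, 0], "twist": 0, "hand": 0.3}]}}

```text
time: 37.65
tool_pos: [0.5299, 0.0213, 0.2518]
tool_rot: [0.005, 0.582, 0.813, 0.003]
contact_force: [1.1, 0.3, 0.3]
gripper_width: 0.301
grasp_force: 0.0
```

```bash
python3 -c "
from h import *
caps(.17)
for c in ('top','side'):
    grab_frame(c)
    for r in recognise(c,'lid')[:2]+recognise(c,'section')[:1]: print(c,round(r['score'],2),np.round(r['point'],3))
rows(.46,.205,.24,165,10)"
```

```text
[248 197  18  24 360] [255.9 208.9] [0.528  0.0228]
top 0.63 [0.458 0.202 0.064]
top 0.46 [0.512 0.036 0.008]
side 0.81 [0.447 0.191 0.052]
side 0.24 [0.726 0.042 0.027]
side 0.96 [ 0.518 -0.013  0.106]
[0.19, -0.0, 0.0] -0.98
[0.19, 0.02, 0.0] -0.98
[0.19, 0.03, 0.0] -0.98
[0.19, 0.05, 0.0] -0.98
[0.18, 0.07, 0.0] -0.98
[0.17, 0.09, 0.0] -0.98
[0.16, 0.11, 0.0] -0.98
[0.15, 0.12, 0.0] -0.98
[0.14, 0.14, 0.0] -0.98
[0.13, 0.15, 0.0] -0.98
```

>>> {"name": "apply_moves", "arguments": {"targets": [{"translation": [0.4, -0.02, 0], "twist": 0, "hand": 1}, {"translation": [0.4, -0.02, 0], "twist": 0, "hand": 1}, {"translation": [0.4, -0.02, 0], "twist": 0, "hand": 1}, {"translation": [0.4, 0, 0.15], "twist": 0, "hand": 1}, {"translation": [0.37, 0, 0.25], "twist": 0, "hand": 1}, {"translation": [0, 0, 0], "twist": 0, "hand": 1}, {"translation": [0, 0, 0], "twist": 0, "hand": 1}, {"translation": [0, 0, 0], "twist": 0, "hand": 1}]}}

```text
time: 38.8
tool_pos: [0.4581, 0.2056, 0.2051]
tool_rot: [0.0, 0.582, 0.813, 0.0]
contact_force: [0.2, -0.3, 0.1]
gripper_width: 1.003
grasp_force: 0.0
```

```bash
python3 -c "
from h import *
s=state();cal=get_calibration('wrist');print(s['tool_pos'],s['tool_rot']);im=grab_frame('wrist');save('wlid',im);np.save('cald.npy',cal['pose'])
for r in recognise('wrist','lid')[:3]: print(round(r['score'],2),np.round(r['point'],4),np.round(proj(cal,r['point'])))
u,v=proj(cal,[.458,.203,.06]).astype(int);u=min(max(u,75),437);v=min(max(v,60),324);print(u-75,v-60)
c=cv2.convertScaleAbs(im[v-60:v+60,u-75:u+75,::-1],alpha=1.5)
cv2.imwrite('pics/wlid2.png',cv2.resize(c,None,fx=5,fy=5,interpolation=cv2.INTER_CUBIC))
"
```

```text
[0.45814357 0.20560639 0.20509058] [2.77088375e-04 5.82438794e-01 8.12874512e-01 4.16428242e-05]
0.7 [0.449  0.209  0.0652] [251. 185.]
182 131
```

View pics/wlid2.png

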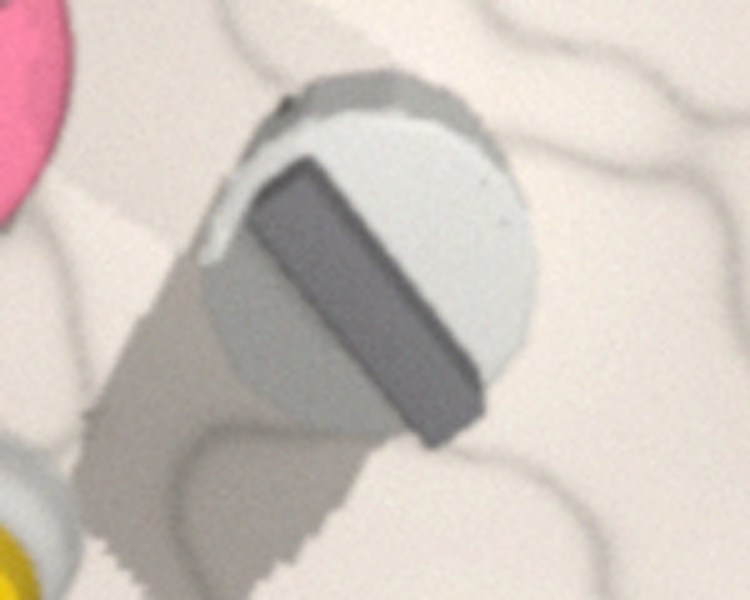

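```bash
python3 -c "
from h import *
cal=get_calibration('wrist');cal['pose']=np.load('cald.npy')
P=np.array([ray(cal,182+u/5,131+v/5,.088)[:2] for u,v in ((250,210),(302,168),(431,446),(480,402))])
print(P,'c',P.mean(0),'wid',np.linalg.norm(P[0]-P[1]),np.linalg.norm(P[0]-P[2]))
for a,b in((0,2),(1,3)): d=P[b]-P[a];print(np.degrees(np.arctan2(d[1],d[0])))
# top disc outline at z=.064
b=np.array([ray(cal,182+u/5,131+v/5,.064)[:2] for u,v in ((200,260),(540,265),(375,108))])
A=np.c_[2*b,np.ones(3)];x=np.linalg.solve(A,(b**2).sum(1));print('disc',x[:2],np.sqrt(x[2]+x[0]**2+x[1]**2))
m=ray(cal,182+287/5,131+103/5,.02);print('mark dir',np.degrees(np.arctan2(m[1]-P.mean(0)[1],m[0]-P.mean(0)[0])))
"
```

```text
[[0.42889297 0.21964724]
 [0.43517742 0.22955738]
 [0.47316374 0.1882094 ]
 [0.47871816 0.19913903]] c [0.45398807 0.20913826] wid 0.011734783038641972 0.05429769098279667
-35.379569508584375
-34.9388460780181
disc [0.45436355 0.2083875 ] 0.0329612084527875
mark dir 143.17354367389754
```

```bash
python3 -c "
from h import *
plan(.4542,.209,.09,144.8)"
```

```text
psi 108.7 pos [0.4586 0.2054 0.2056] twist -6.3 shift [0.057 0.005 1.156]
```

>>> {"name": "apply_moves", "arguments": {"targets": [{"translation": [0, 0, 0], "twist": -0.9, "hand": 0.5}, {"translation": [0, 0, 0], "twist": -0.9, "hand": 0.5}, {"translation": [0, 0, 0], "twist": -0.9, "hand": 0.5}, {"translation": [0, 0, 0], "twist": -0.9, "hand": 0.5}, {"translation": [0, 0, 0], "twist": -0.9, "hand": 0.5}, {"translation": [0, 0, 0.2], "twist": -0.9, "hand": 0.5}, {"translation": [0.057, 0.005, 0.3], "twist": -0.9, "hand": 0.5}, {"translation": [0, 0, 0], "twist": 0, "hand": 0.5}]}}

```text
time: 39.7
tool_pos: [0.4515, 0.2088, 0.1512]
tool_rot: [-0.003, 0.302, 0.953, -0.002]
contact_force: [-0.4, -0.6, -0.6]
gripper_width: 0.498
grasp_force: 0.0
```

```bash
python3 -c "
from h import *
plan(.4542,.209,.09,144.8)
cal=get_calibration('wrist');im=grab_frame('wrist')
e=np.array([np.cos(np.radians(-35.2)),np.sin(np.radians(-35.2))]);n=np.array([-e[1],e[0]]);c=np.array([.4542,.209])
print([np.round(proj(cal,[*(c+.028*a*e+.007*b*n),.088]),1).tolist() for a in(-1,1) for b in(-1,1)])
for r in range(190,260,8): print(r,im[r,226:300:3].mean(1).astype(int).tolist())
"
```

```text
psi 144.8 pos [0.4515 0.2088 0.1512] twist -0.0 shift [-0.021  0.018  0.612]
[[252.2, 186.2], [272.8, 186.3], [252.7, 259.5], [271.7, 259.5]]
190 [97, 108, 114, 113, 111, 110, 104, 104, 82, 84, 88, 88, 90, 89, 91, 145, 163, 162, 163, 164, 163, 162, 167, 161, 169]
198 [113, 111, 111, 110, 112, 107, 102, 102, 87, 83, 87, 90, 88, 92, 92, 140, 163, 161, 162, 162, 163, 162, 164, 157, 167]
206 [111, 113, 113, 113, 112, 110, 102, 100, 92, 81, 88, 87, 91, 89, 91, 139, 160, 160, 160, 162, 162, 161, 163, 163, 163]
214 [111, 109, 112, 110, 109, 110, 99, 100, 96, 81, 89, 88, 88, 90, 88, 139, 158, 161, 161, 163, 162, 162, 161, 163, 163]
222 [113, 112, 111, 111, 109, 112, 108, 101, 95, 78, 87, 91, 90, 90, 93, 139, 161, 159, 160, 160, 162, 163, 162, 164, 160]
230 [108, 109, 110, 110, 113, 110, 111, 107, 97, 76, 87, 88, 89, 90, 91, 138, 160, 160, 161, 161, 160, 160, 161, 160, 164]
238 [164, 163, 137, 109, 110, 109, 111, 110, 107, 76, 91, 91, 89, 92, 92, 137, 157, 160, 161, 159, 159, 158, 168, 167, 104]
246 [165, 165, 165, 165, 158, 140, 118, 119, 112, 76, 89, 90, 89, 91, 90, 133, 151, 154, 162, 167, 165, 167, 167, 165, 68]
254 [165, 166, 166, 166, 166, 167, 163, 159, 153, 82, 88, 88, 92, 92, 92, 142, 168, 167, 167, 166, 165, 166, 166, 163, 62]
```

>>> {"name": "apply_moves", "arguments": {"targets": [{"translation": [-0.021, 0.015, 0.3], "twist": 0, "hand": 0.5}, {"translation": [0, 0, 0.3], "twist": 0, "hand": 0.5}, {"translation": [0, 0, 0], "twist": 0, "hand": 0.5}, {"translation": [0, 0, 0], "twist": 0, "hand": 0}, {"translation": [0, 0, 0], "twist": 0, "hand": 0}, {"translation": [0, 0, 0], "twist": 0, "hand": 0}, {"translation": [0, 0, 0], "twist": 0, "hand": 0}, {"translation": [0, 0, 0], "twist": 0, "hand": 0}]}}

```text
time: 40.55
tool_pos: [0.4578, 0.2104, 0.0971]
tool_rot: [0.002, 0.302, 0.953, 0.001]
contact_force: [-0.7, -1.2, 6.3]
gripper_width: 0.141
grasp_force: 61.6
```

```bash
python3 -c "
from h import *
plan(.4542,.209,.09,144.8);s=state();print(s['contact_force'])"
```

```text
psi 144.89 pos [0.4578 0.2104 0.0971] twist 0.02 shift [ 0.021 -0.032  0.071]
[-0.68142916 -1.24357192  6.25537899]
```

>>> {"name": "apply_moves", "arguments": {"targets": [{"translation": [0, 0, -0.2], "twist": 0, "hand": 0}, {"translation": [0, 0, -0.4], "twist": 0, "hand": 0}, {"translation": [0, 0, -0.4], "twist": 0, "hand": 0}, {"translation": [0, 0, -0.4], "twist": 0, "hand": 0}, {"translation": [0, 0, 0], "twist": 0, "hand": 0}, {"translation": [0, 0, 0], "twist": 0, "hand": 0}]}}

```text
time: 41.15
tool_pos: [0.4567, 0.2104, 0.2361]
tool_rot: [0.001, 0.302, 0.953, 0.001]
contact_force: [0.3, 0.3, -1.8]
gripper_width: 0.144
grasp_force: 60.6
```

```bash
python3 -c "
from h import *
s=state();print(s['contact_force'],s['gripper_width'],s['tool_pos'])
from scipy.spatial.transform import Rotation as Ro
w,a,b,c=s['tool_rot'];R=Ro.from_quat([a,b,c,w]).as_matrix()
cal=get_calibration('wrist');im=grab_frame('wrist');save('wlh',im)
r=regions_of('wrist','lid');print([(round(x['score'],2),np.where(x['pixels'].any(1))[0][[0,-1]],np.where(x['pixels'].any(0))[0][[0,-1]]) for x in r[:2]])
for dz in (.022,.030):
  for o in(-.003,0,.003):
    t=np.linspace(0,6.28,60)
    q=np.array([proj(cal,s['tool_pos']+R@[o+.0335*np.cos(k),.0335*np.sin(k),dz]) for k in t])
    e=[np.round(proj(cal,s['tool_pos']+R@[o+.028,y,dz-.024]),1).tolist() for y in(-.007,.007)]
    bt=np.round(proj(cal,s['tool_pos']+R@[o+.0325,0,dz+.064]),1)
    print(dz,o,'disc',np.round([q[:,1].min(),q[:,0].min(),q[:,0].max()],1),'bar end',e,'bottom',bt)
rows(.531,.0092,.235,79,12)
for c in (230,262,292): print(c,im[150:300:3,c].mean(1).astype(int).tolist())
"
```

```text
[ 0.25853604  0.30152368 -1.80566083] 0.14421009292081127 [0.45666843 0.21043945 0.23611662]
[(0.69, array([254, 294]), array([137, 209])), (0.62, array([163, 302]), array([202, 311]))]
0.022 -0.003 disc [197.8 200.7 318.5] bar end [[244.5, 225.0], [275.0, 225.0]] bottom [259.4 173.4]
0.022 0 disc [192.4 200.3 318.8] bar end [[244.4, 218.9], [275.2, 218.9]] bottom [259.4 169.4]
0.022 0.003 disc [186.9 200.  319.1] bar end [[244.3, 212.8], [275.3, 212.8]] bottom [259.4 165.5]
0.03 -0.003 disc [193.5 203.3 315.7] bar end [[245.3, 218.5], [274.1, 218.5]] bottom [259.3 171.1]
0.03 0 disc [188.3 203.  316. ] bar end [[245.2, 212.7], [274.2, 212.7]] bottom [259.3 167.3]
0.03 0.003 disc [183.1 202.7 316.3] bar end [[245.1, 206.9], [274.3, 206.9]] bottom [259.3 163.5]
[-0.15, -0.1, -0.0] 0.96
[-0.16, -0.09, -0.0] 0.96
[-0.16, -0.07, -0.0] 0.96
[-0.17, -0.05, -0.0] 0.96
[-0.17, -0.04, -0.0] 0.96
[-0.18, -0.02, -0.0] 0.96
[-0.18, -0.0, -0.0] 0.96
[-0.18, 0.01, -0.0] 0.96
[-0.18, 0.03, -0.0] 0.96
[-0.17, 0.05, -0.0] 0.96
[-0.17, 0.06, -0.0] 0.96
[-0.16, 0.08, -0.0] 0.96
230 [175, 177, 177, 176, 176, 175, 175, 168, 91, 88, 88, 88, 88, 88, 140, 149, 151, 109, 105, 105, 103, 102, 103, 100, 102, 102, 101, 100, 100, 100, 110, 100, 34, 29, 28, 30, 36, 45, 60, 67, 33, 26, 29, 25, 23, 27, 27, 23, 28, 23]
262 [166, 162, 169, 177, 178, 110, 104, 100, 103, 102, 102, 106, 156, 158, 156, 87, 64, 62, 62, 68, 83, 89, 86, 86, 83, 85, 86, 83, 83, 84, 83, 84, 82, 61, 56, 59, 58, 58, 61, 59, 61, 62, 60, 60, 61, 62, 77, 90, 90, 88]
292 [167, 163, 166, 170, 173, 176, 174, 176, 175, 174, 167, 156, 136, 120, 117, 146, 170, 169, 167, 166, 166, 166, 168, 167, 165, 164, 164, 165, 163, 164, 164, 157, 47, 38, 37, 35, 37, 34, 35, 29, 33, 36, 31, 31, 28, 31, 29, 31, 29, 27]
```

View pics/wlh.png

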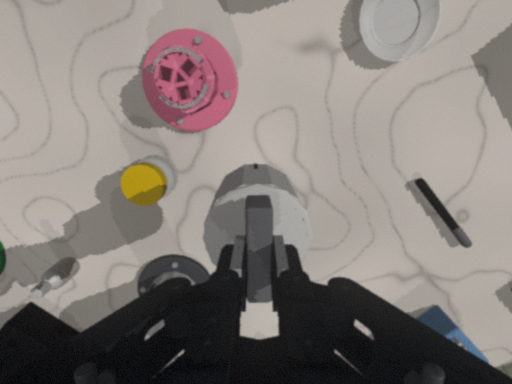

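>>> {"name": "apply_moves", "arguments": {"targets": [{"translation": [-0.15, -0.1, -0.1], "twist": 0.96, "hand": 0}, {"translation": [-0.16, -0.09, -0.1], "twist": 0.96, "hand": 0}, {"translation": [-0.16, -0.07, -0.1], "twist": 0.96, "hand": 0}, {"translation": [-0.17, -0.05, -0.1], "twist": 0.96, "hand": 0}, {"translation": [-0.17, -0.04, -0.1], "twist": 0.96, "hand": 0}, {"translation": [-0.18, -0.02, -0.15], "twist": 0.96, "hand": 0}, {"translation": [0, 0, 0], "twist": 0, "hand": 0}]}}

```text
time: 41.95
tool_pos: [0.4948, 0.1085, 0.2997]
tool_rot: [0.0, 0.561, 0.828, -0.0]
contact_force: [0.1, -0.4, -1.0]
gripper_width: 0.143
grasp_force: 60.7
```

```bash
python3 -c "
from h import *
s=state();print(s['gripper_width'],s['contact_force'],s['tool_pos'])
rows(.5307,.0077,.3,79,6)"
```

```text
0.1434878756087832 [ 0.13707729 -0.44990305 -0.95553998] [0.49475916 0.10854929 0.2996558 ]
[-0.18, -0.01, -0.0] 0.95
[-0.18, 0.01, -0.0] 0.95
[-0.18, 0.03, -0.0] 0.95
[-0.17, 0.04, -0.0] 0.95
[-0.17, 0.06, -0.0] 0.95
[-0.16, 0.08, -0.0] 0.95
```

>>> {"name": "apply_moves", "arguments": {"targets": [{"translation": [-0.18, -0.01, 0], "twist": 0.95, "hand": 0}, {"translation": [-0.18, 0.01, 0], "twist": 0.95, "hand": 0}, {"translation": [-0.18, 0.03, 0], "twist": 0.95, "hand": 0}, {"translation": [-0.17, 0.04, 0], "twist": 0.95, "hand": 0}, {"translation": [-0.17, 0.06, 0], "twist": 0.95, "hand": 0}, {"translation": [-0.16, 0.08, 0], "twist": 0.95, "hand": 0}, {"translation": [0, 0, 0], "twist": 0, "hand": 0}, {"translation": [0, 0, 0], "twist": 0, "hand": 0}]}}

```text
time: 42.75
tool_pos: [0.5297, 0.0093, 0.2978]
tool_rot: [-0.002, 0.77, 0.638, -0.001]
contact_force: [-0.4, 0.2, -1.1]
gripper_width: 0.143
grasp_force: 60.6
```

```bash
python3 -c "
from h import *
s=state();print(s['gripper_width'],s['contact_force'],s['tool_pos'])
plan(.5307,.0077,.223,79)"
```

```text
0.1431767727156097 [-0.39796198  0.19381543 -1.13955675] [0.52970424 0.00925909 0.29776252]
psi 79.35 pos [0.5297 0.0093 0.2978] twist 0.06 shift [-0.013  0.013  0.748]
```

>>> {"name": "apply_moves", "arguments": {"targets": [{"translation": [-0.013, 0.013, 0.1], "twist": 0.06, "hand": 0}, {"translation": [0, 0, 0.15], "twist": 0, "hand": 0}, {"translation": [0, 0, 0.15], "twist": 0, "hand": 0}, {"translation": [0, 0, 0.1], "twist": 0, "hand": 0}, {"translation": [0, 0, 0], "twist": 0, "hand": 0}, {"translation": [0, 0, 0], "twist": 0, "hand": 0}, {"translation": [0, 0, 0], "twist": 0, "hand": 0}]}}

```text
time: 43.45
tool_pos: [0.5319, 0.0071, 0.2506]
tool_rot: [0.001, 0.772, 0.635, 0.0]
contact_force: [-0.5, 0.7, -1.2]
gripper_width: 0.136
grasp_force: 60.6
```

```bash
python3 -c "
from h import *
s=state();print(s['gripper_width'],s['contact_force'],s['tool_pos'])
plan(.5307,.0077,.223,79)"
```

```text
0.13640770824147122 [-0.4847175   0.71254321 -1.22471186] [0.53189223 0.00706089 0.25062418]
psi 78.89 pos [0.5319 0.0071 0.2506] twist -0.02 shift [ 0.004 -0.013  0.276]
```

>>> {"name": "apply_moves", "arguments": {"targets": [{"translation": [0.004, -0.01, 0.05], "twist": 0, "hand": 0}, {"translation": [0, 0, 0.05], "twist": 0, "hand": 0}, {"translation": [0, 0, 0.05], "twist": 0, "hand": 0}, {"translation": [0, 0, 0], "twist": 0, "hand": 0}, {"translation": [0, 0, 0.03], "twist": 0, "hand": 0}, {"translation": [0, 0, 0], "twist": 0, "hand": 0}, {"translation": [0, 0, 0], "twist": 0, "hand": 0}]}}

```text
time: 44.15
tool_pos: [0.5306, 0.0077, 0.2318]
tool_rot: [0.0, 0.772, 0.635, -0.0]
contact_force: [-0.4, -0.2, -0.3]
gripper_width: 0.143
grasp_force: 60.6
```

>>> {"name": "apply_moves", "arguments": {"targets": [{"translation": [0, 0, 0.03], "twist": 0, "hand": 0}, {"translation": [0, 0, 0], "twist": 0, "hand": 0}, {"translation": [0, 0, 0.03], "twist": 0, "hand": 0}, {"translation": [0, 0, 0], "twist": 0, "hand": 0}, {"translation": [0, 0, 0], "twist": 0, "hand": 0}]}}

```text
time: 44.65
tool_pos: [0.5305, 0.0077, 0.2257]
tool_rot: [-0.0, 0.772, 0.635, -0.0]
contact_force: [1.7, -0.6, -1.2]
gripper_width: 0.147
grasp_force: 60.6
```

>>> {"name": "apply_moves", "arguments": {"targets": [{"translation": [0, 0, 0.02], "twist": 0, "hand": 0}, {"translation": [0, 0, 0], "twist": 0, "hand": 0}, {"translation": [0, 0, 0.015], "twist": 0, "hand": 0}, {"translation": [0, 0, 0], "twist": 0, "hand": 0}, {"translation": [0, 0, 0], "twist": 0, "hand": 0}]}}

```text
time: 45.15
tool_pos: [0.5309, 0.0076, 0.2231]
tool_rot: [0.0, 0.772, 0.635, 0.0]
contact_force: [-1.2, -0.6, 3.1]
gripper_width: 0.145
grasp_force: 61.2
```

>>> {"name": "apply_moves", "arguments": {"targets": [{"translation": [0, -0.001, -0.008], "twist": 0.5, "hand": 0}, {"translation": [0, -0.002, 0], "twist": 0.9, "hand": 0}, {"translation": [0, -0.001, 0], "twist": 0.9, "hand": 0}, {"translation": [0, -0.002, 0], "twist": 0.9, "hand": 0}, {"translation": [0, -0.001, 0], "twist": 0.9, "hand": 0}, {"translation": [0, -0.002, 0], "twist": 0.9, "hand": 0}, {"translation": [0, 0, 0], "twist": 0, "hand": 0}]}}

```text
time: 45.85
tool_pos: [0.5301, 0.0078, 0.2232]
tool_rot: [0.0, 0.905, 0.425, 0.0]
contact_force: [1.6, -1.6, 1.6]
gripper_width: 0.143
grasp_force: 60.8
```

```bash
python3 -c "
from h import *
plan(.531,.0094,.223,4);s=state();print(s['contact_force'],s['ft_torque'])"
```

```text
psi 50.25 pos [0.5301 0.0078 0.2232] twist 8.07 shift [ 0.011 -0.015  0.002]
[ 1.62307977 -1.63664098  1.5826896 ] [-0.32759638 -0.35343808 -0.02542218]
```

>>> {"name": "apply_moves", "arguments": {"targets": [{"translation": [0, -0.001, 0], "twist": 1, "hand": 0}, {"translation": [0, -0.002, 0], "twist": 1, "hand": 0}, {"translation": [0, -0.001, 0], "twist": 1, "hand": 0}, {"translation": [0, -0.002, 0], "twist": 1, "hand": 0}, {"translation": [0, -0.001, 0], "twist": 1, "hand": 0}, {"translation": [0, -0.002, 0], "twist": 1, "hand": 0}, {"translation": [0, -0.001, 0], "twist": 1, "hand": 0}, {"translation": [0, 0, 0], "twist": 0.8, "hand": 0}]}}

```text
time: 46.65
tool_pos: [0.5291, 0.0085, 0.2231]
tool_rot: [0.001, 0.999, 0.048, -0.0]
contact_force: [-0.5, -2.0, 2.2]
gripper_width: 0.144
grasp_force: 60.9
```

>>> {"name": "apply_moves", "arguments": {"targets": [{"translation": [0, 0, 0], "twist": 0.4, "hand": 0}, {"translation": [0, 0, 0], "twist": 0, "hand": 0}, {"translation": [0, 0, 0], "twist": 0, "hand": 0}]}}

```text
time: 46.95
tool_pos: [0.5291, 0.0085, 0.2232]
tool_rot: [0.001, 1.0, 0.029, -0.0]
contact_force: [-0.5, -3.2, 1.8]
gripper_width: 0.143
grasp_force: 60.9
```

```bash
python3 -c "
from h import *
plan(.531,.0094,.223,4);s=state();print(s['contact_force'],s['ft_torque'],s['gripper_width'])"
```

```text
psi 3.36 pos [0.5291 0.0085 0.2232] twist -0.11 shift [ 0.02  -0.008  0.002]
[-0.50047384 -3.18795814  1.78726833] [-0.73606788  0.13642387  0.09088938] 0.14348813090265403
```

>>> {"name": "apply_moves", "arguments": {"targets": [{"translation": [0, 0, 0], "twist": 0.3, "hand": 0}, {"translation": [0, 0, 0], "twist": 0.2, "hand": 0}, {"translation": [0, 0, 0], "twist": 0, "hand": 0}]}}

```text
time: 47.25
tool_pos: [0.5291, 0.0085, 0.2232]
tool_rot: [0.001, 1.0, 0.004, -0.0]
contact_force: [-0.4, -3.9, 2.0]
gripper_width: 0.145
grasp_force: 61.1
```

```bash
python3 -c "
from h import *
plan(.531,.0094,.223,4);s=state();print(s['contact_force'],s['ft_torque'],s['gripper_width'])"
```

```text
psi 0.45 pos [0.5291 0.0085 0.2232] twist -0.62 shift [ 0.019 -0.008  0.002]
[-0.35559554 -3.90357169  2.02473245] [-0.95751975  0.31213076  0.23488347] 0.1449669547986141
```

>>> {"name": "apply_moves", "arguments": {"targets": [{"translation": [0, 0, 0], "twist": 0.3, "hand": 0}, {"translation": [0, 0, 0], "twist": 0, "hand": 0}, {"translation": [0, 0, 0], "twist": 0, "hand": 0}]}}

```text
time: 47.55
tool_pos: [0.5291, 0.0086, 0.2233]
tool_rot: [0.0, 1.0, -0.011, -0.0]
contact_force: [-1.6, -4.4, 4.2]
gripper_width: 0.144
grasp_force: 61.4
```

```bash
python3 -c "
from h import *
plan(.531,.0094,.223,4);s=state();print(s['contact_force'],s['ft_torque'],s['gripper_width'])"
```

```text
psi -1.25 pos [0.5291 0.0086 0.2233] twist -0.92 shift [ 0.019 -0.006  0.003]
[-1.60514274 -4.38638425  4.24016964] [-1.09734439  0.38874461  0.45030154] 0.14371356386381612
```

>>> {"name": "apply_moves", "arguments": {"targets": [{"translation": [0, 0, 0], "twist": 0, "hand": 0.5}, {"translation": [0, 0, 0], "twist": 0, "hand": 0.5}, {"translation": [0, 0, 0], "twist": 0, "hand": 0.5}, {"translation": [0, 0, 0], "twist": 0, "hand": 0.5}, {"translation": [0, 0, -0.3], "twist": 0, "hand": 0.5}, {"translation": [0, 0, -0.4], "twist": 0, "hand": 0.5}, {"translation": [0, 0, 0], "twist": 0, "hand": 0.5}, {"translation": [0, 0, 0], "twist": 0, "hand": 0.5}]}}

```text
time: 48.35
tool_pos: [0.5298, 0.009, 0.2945]
tool_rot: [-0.0, 1.0, -0.012, 0.001]
contact_force: [-0.9, -0.8, -0.6]
gripper_width: 0.5
grasp_force: 0.0
```

```bash
python3 -c "
from h import *
s=state();cal=get_calibration('wrist');im=grab_frame('wrist');g=im.mean(2);print(s['tool_pos'])
c=np.array([.531,.0092])
for y in (0,4,8):
  e=np.array([np.cos(np.radians(y)),np.sin(np.radians(y))]);n=np.array([-e[1],e[0]])
  print(y,[np.round(proj(cal,[*(c+.028*a*e+.007*b*n),.214]),1).tolist() for a in(-1,1) for b in(-1,1)])
for r in range(180,262,8): print(r,g[r,224:304:2].astype(int).tolist())
for q in ('lid','section'):
  grab_frame('side')
  for r in recognise('side',q)[:1]: print(q,round(r['score'],2),np.round(r['point'],3))
"
```

```text
[0.52983364 0.00897247 0.29450279]
0 [[267.3, 245.2], [249.7, 245.6], [266.2, 176.5], [247.2, 177.0]]
4 [[269.7, 244.6], [252.2, 246.0], [263.6, 176.0], [244.6, 177.8]]
8 [[272.1, 243.7], [254.7, 246.3], [260.8, 175.7], [242.1, 178.7]]
180 [167, 149, 167, 168, 168, 167, 166, 167, 166, 167, 167, 147, 98, 93, 90, 91, 95, 93, 92, 91, 78, 99, 115, 115, 114, 116, 116, 114, 115, 115, 115, 116, 114, 106, 112, 124, 122, 124, 124, 124]
188 [172, 167, 168, 166, 165, 168, 165, 167, 166, 166, 161, 150, 107, 93, 92, 95, 93, 91, 91, 91, 81, 89, 113, 117, 114, 114, 114, 114, 115, 115, 112, 116, 114, 114, 112, 110, 121, 124, 123, 121]
196 [168, 165, 167, 167, 166, 165, 167, 165, 166, 164, 157, 152, 123, 94, 93, 92, 94, 92, 93, 90, 86, 79, 111, 114, 114, 116, 116, 114, 116, 116, 115, 116, 115, 118, 115, 114, 128, 173, 173, 175]
204 [168, 165, 166, 167, 165, 166, 163, 166, 164, 163, 156, 155, 143, 98, 94, 94, 92, 93, 92, 92, 90, 77, 108, 113, 116, 113, 116, 115, 118, 118, 117, 118, 118, 118, 118, 115, 131, 172, 175, 174]
212 [167, 166, 164, 164, 164, 166, 166, 165, 166, 162, 155, 151, 148, 106, 93, 93
[... 679 characters left out ...]
, 177, 177, 169, 164, 164]
244 [106, 106, 108, 108, 111, 111, 125, 123, 143, 152, 151, 154, 157, 162, 152, 114, 109, 115, 124, 128, 135, 143, 161, 174, 175, 174, 174, 174, 176, 176, 175, 178, 177, 178, 177, 176, 165, 78, 42, 38]
252 [107, 106, 106, 109, 107, 110, 108, 108, 106, 109, 111, 109, 110, 109, 109, 111, 112, 135, 171, 174, 177, 175, 175, 175, 175, 177, 175, 176, 177, 177, 178, 174, 173, 166, 164, 163, 156, 63, 41, 39]
260 [107, 107, 108, 109, 108, 106, 108, 108, 109, 109, 109, 111, 109, 111, 109, 111, 116, 131, 169, 173, 176, 175, 176, 176, 176, 175, 177, 178, 177, 173, 160, 170, 177, 179, 179, 177, 147, 53, 37, 44]
lid 0.74 [ 0.519 -0.007  0.175]
section 0.67 [ 0.516 -0.018  0.085]
```

```bash
python3 -c "
from h import *
print(job_done())"
```

```text
the job is handed in; nothing more can be done
None
```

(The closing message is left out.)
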